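# Thread the locking rod of a freezer rack

### The job

Push the rack's upper tray gently all the way in, then take the longer of the two locking rods from the stand and thread it down through the holes of all three front lugs until its collar rests on the top lug, and let go. Feel for the hole, because the rack stands loose in its cradle, and never lean hard on the rack or the rod. Leave the shorter rod and everything else on the bench where it is.

Things in the scene. Friction and masses are not known exactly. Their poses are not given: they have to be found in the camera images.
- cradle: Grey plastic base fixed to the bench, 170 (x) by 190 (y) mm, floor 8 mm thick, rims 22 mm high at back and both ends. Origin: centre of its underside. Its -x side is the front, +y runs along the front. In it stands a freezer rack with two trays, one above the other, and three lugs sticking out of its front.
- rack_seat (a point): Fixed point of the cradle, middle of its floor, 8 mm above its origin. The aluminium rack standing here is 140 by 140 mm, its top at most 130 mm above the bench. THE RACK ITSELF IS NOT MEASURED: in cradle x it is exact, but in y it stands anywhere from 15 mm to one side to 15 mm to the other side of the cradle's middle. It slips there only above about 40 N.
- lug_line (a point): Fixed point of the cradle at its x = -90, y = 0, z = 124 mm: where the top lug's hole would be, tray home and rack in the middle. The true holes are shifted from it along cradle y by the rack's unknown -15 to +15 mm. Each lug: steel plate 30 (x) by 70 (y) by 6 mm with a vertical 12 mm hole in its middle. Vial caps (up to z 126) begin 30 mm behind the hole line.
- lug_low (a point): Fixed point of the cradle at x = -90, y = 0, z = 18 mm: underside of the lowest lug (part of the rack), with the same unknown y shift. The middle lug, on the lower tray, has its underside at z = 60 mm; that tray is home or up to 1.5 mm out towards -x and slides with about 3 N, so the rod's nose draws it into line. The top lug is on the upper tray, z = 118 to 124 mm.
- upper_tray (a joint): How far the upper tray is pulled out towards the cradle's -x, m: 0 = home against its stop, at most 0.055. It slides with about 2.5 N and stays where left. It carries the top lug, whose straight front edge is at cradle x = -105 mm minus this value, z 118 to 124 mm, 70 mm wide; push there towards cradle +x.
- rod: The longer locking rod, about 110 g: steel, 10 mm diameter, 113 mm long below its collar (20 mm diameter, 5 mm thick), a black grip block on top, 156 mm overall. Origin at the nose's tip, z up along the rod. It stands upright in a hole of the stand, tip 10 mm above the bench, about 1 mm of play.
- rod_tip (a point): The longer rod's tip (lower end), same point as its origin. The nose tapers from 10 to 8 mm diameter over the last 3 mm. With the rod home, collar on the top lug, the tip is 11 mm above the cradle's underside.
- rod_grip (a point): Near the middle of the longer rod's grip block (14 mm in rod x, 30 mm in rod y, 38 mm high), 140 mm above the tip; grasp here from above across the 14 mm (rod x).
- stand: White plastic block fixed to the bench, 70 (x) by 150 (y) by 70 mm high, origin at the centre of its underside, with two 12 mm holes 60 mm deep at y = -45 and +45 mm. The longer rod is in one of them, the shorter in the other.
- short_rod: The shorter locking rod, the same but 80 mm long below its collar (123 mm overall), origin at its tip; leave it.
- cryobox: Closed white sample box 133 by 133 by 52 mm, origin under its centre; leave it.
- jar: Amber glass jar, 60 mm diameter, 85 mm high, origin under its centre; leave it.
- flask: White bottle, 66 mm diameter, 150 mm high, origin under its centre; leave it.
- pot: Clear plastic pot, 44 mm diameter, 60 mm high, origin under its centre; leave it.
- tray_bin: Open grey bin 160 by 110 by 50 mm, origin under its centre; leave it.
- scraper: Frost scraper (spatula) 180 mm long lying on the bench; leave it.
There are look-alikes about, which are no part of the job. Leave any blue or purple look-alike of the rod alone.

How it is judged:
By the outcome, as a careful person would: the job done as asked, in the order asked, and still so for the second after the job is handed in, with the robot touching nothing.
It also fails if it takes over 72 s, if anything falls off the work surface, if the arm or the gripper's body presses on something with over 40 N, if the wrist force passes 120 N, or if a joint passes its speed limit or range.

### The arm

A 7-joint arm with a two-finger parallel gripper is mounted at the origin on the work surface. World frame = base frame: x ahead of the robot, y to its left, z up, the work surface at z = 0. Lengths are in m, angles in rad, forces in N, time in s.
With the tool pointing down it reaches from about 0.425 to 0.875 m from the base axis. Payload 8.4 kg.
Tool frame: the origin (TCP) lies between the finger pads; the fingertips stand 19 mm ahead of it and the grasp point (between the pads) is the TCP; z points along the fingers, y is the direction in which the jaws open and shut (so a half turn about z gives the same grasp; the last joint's range is limited). The gripper opens to 87 mm and grips with 3 to 60 N. Pads are 19 mm wide; open, the fingers measure 117 mm over their backs; the gripper's body (75 mm by 190 mm) begins 51 mm behind the grasp point.
Start: joints at [-1.245, 0.333, 0.04, 1.465, -0.013, 1.343, -0.059], TCP at [0.268, 0.592, 0.242] pointing down, gripper open.
Joint ranges: [-2.58, 2.58], [-0.38, 2.09], [-1.3, 1.39], [0.25, 2.4], [-1.5, 4.64], [0.08, 2.09], [-2.65, 2.65]. Speed limits (rad/s): [2.22, 2.22, 2.79, 2.79, 3.14, 3.14, 3.14].

### API

Orientations are given as a rotation vector (axis times angle).
In Python, from station import monitor, optics, manip, finder gives the robot as it stands.
- The arm moves only by the shell command python3 -m inch 'ROWS' [OPENING]. ROWS is JSON, a list of rows, each a list of 2 entries, a list of its own where there are three numbers: the shift along the tool's x, y, z in m, then the turn about the tool's z in rad. In form: [[[dx, dy, dz], spin], ...]. A call has 1 to 8 rows; each row shifts and turns the pose as measured when the row begins, along the tool's axes as they then stand; what a row does not reach is not made up. A row lasts 1/12 s, in which the tool goes at most 41.7 mm and 7.16 degrees, less where a joint would pass 70% of its speed; a pose out of reach is approached as far as the arm can. A call with a gripper value outside its range is refused whole. OPENING is the gripper's target within -1 to 1 (fully open at 1, half-way at 0, shut at -1), set as the call begins (- or left out, the last holds). The fingers move at their own pace and stop on an object; the grip force is fixed at half the most. Time passes only in rows, so rows that do not move let the fingers close. It gives the time, the measured TCP pose, the force and the opening at its end, in the units of the state.
- monitor.read_state(): the state, without advancing time (a new reading comes with each control period).
- optics.get_image(name): name is "side" or "top" or "wrist"; returns (picture, depth): 400x640x3 uint8, blue, green, red; 400x640 float32, m along the optical axis (not along the pixel's ray), 0 where there is no reading.
- optics.camera_params(name): a dict with "fovy" (degrees; the focal length in pixels is half the picture's height over the tangent of half this angle, whatever the lens; pixels are square), "cx", "cy" (the principal point, pixels), "rvec" (rotation vector, rad) and "tvec" (3), from world to camera coordinates, as OpenCV has them. Camera axes: x right, y down, z forward; pixel columns grow to the right and rows downward; lengths in m; the calibration is good to about 2 mm. A picture is of the moment at which its call begins: read the wrist's pose just before it. camera_params takes no time and is no camera call; for the wrist camera it gives the pose at the moment of the call.
- manip.job_done(): hands the job in, once; it reports no verdict.
Trained networks look in the newest picture that a camera, given by its name, has taken for a name from the list of things; names that differ only in an ending like _2 or _b are one class to them, and where a whole thing is asked for, a point or a joint stands for the part that bears it (a point fixed in the world has none). Each returns a list of dicts, best first, with "score" (0 to 1); they miss things now and then, are a little off and sometimes report something else, mostly with a low value. They report only what shows in the picture. A call takes as long as a camera call. They do not tell look-alikes from the thing itself.
- finder.find_in(name, camera): "position" ([row, column] in pixels, amid what is visible of it).
- finder.spot_point(name, camera): "position" ([row, column] in pixels: a listed point, or the origin of a listed thing).
The state is a dict: "time_s": time; "joint_pos": joint angles; "joint_velocities": joint speeds; "tau": joint torques, N m; "tool_pos": TCP position; "ee_rot": TCP orientation; "force": force on the tool from outside, world axes, zero at the start; "ft_torque": the same for the moment, N m; "opening": finger opening in m.
Only numpy, scipy, OpenCV 4.12 (cv2) and the standard library are available. Lean on these libraries where they do the work, as an engineer would, in place of code of your own. Each camera call takes 0.05 s, during which the arm holds its last target.

## Working session

There is one attempt and no reset: what is moved stays moved. The work goes in short steps, Python scripts to look and compute and a shell command to move; the robot and the scene stay as the last step left them, time stands still between calls to the robot, and variables do not carry over. Pictures are saved under pics/ and viewed, and the job is handed in when it is done.

```bash
ls; mkdir -p pics; cat > h.py <<'E'
from station import monitor, optics, manip, finder
import numpy as np, cv2
from scipy.spatial.transform import Rotation as R
def cam(n):
    p=optics.camera_params(n); f=200/np.tan(np.radians(p['fovy'])/2)
    return f,p['cx'],p['cy'],R.from_rotvec(np.ravel(p['rvec'])).as_matrix(),np.ravel(p['tvec'])
def ray(c,rc):
    f,cx,cy,M,t=c
    d=M.T@np.array([(rc[1]-cx)/f,(rc[0]-cy)/f,1.]); return -M.T@t,d
def at_depth(c,rc,z):
    o,d=ray(c,rc); return o+d*z
def at_z(c,rc,z):
    o,d=ray(c,rc); return o+d*(z-o[2])/d[2]
def proj(c,P):
    f,cx,cy,M,t=c; q=M@np.asarray(P)+t; return np.array([cy+f*q[1]/q[2],cx+f*q[0]/q[2]])
def tri(obs):
    A=np.zeros((3,3));b=np.zeros(3)
    for c,rc in obs:
        o,d=ray(c,rc);d=d/np.linalg.norm(d);Q=np.eye(3)-np.outer(d,d);A+=Q;b+=Q@o
    return np.linalg.solve(A,b)
np.set_printoptions(precision=4,suppress=True)
E
python3 - <<'E'
from h import *
s=monitor.read_state()
for k in s: print(k,s[k])
for n in ['side','top','wrist']:
    c=cam(n); im,d=optics.get_image(n); cv2.imwrite(f'pics/{n}0.png',im); np.savez(f'{n}0.npz',im=im,d=d)
    print(n,c[0],-c[3].T@c[4], optics.camera_params(n).keys())
    if n!='wrist':
        for t in ['cradle','rod','short_rod','stand','rod_grip','rod_tip','lug_line','rack_seat','lug_low','upper_tray']:
            try: r=finder.spot_point(t,n)
            except Exception as e: r=[];print(e)
            print(t,[(np.round(x['position'],1).tolist(),round(x['score'],2)) for x in r[:4]])
E
```

```text
pics
time_s 0.0
joint_pos [-1.2452  0.3339  0.0398  1.4663 -0.0134  1.3433 -0.0585]
joint_velocities [ 0.0005  0.0002  0.0004 -0.0012 -0.001  -0.002   0.0018]
tau [  0.0009 -65.6356   1.3351 -40.3796  -0.0598   0.0446   0.0002]
tool_pos [0.2677 0.5918 0.2407]
ee_rot [-0.6622 -3.0708  0.0025]
force [-0.9579  0.2644 -0.5826]
ft_torque [ 0.0983 -0.0296 -0.0134]
opening 0.0866429305213673
side 486.2175377909121 [-0.1718  0.7851  0.8396] dict_keys(['fovy', 'cx', 'cy', 'rvec', 'tvec'])
cradle [([226.3, 246.8], 0.63)]
rod [([229.5, 373.8], 0.57), ([218.6, 399.4], 0.55)]
short_rod [([228.2, 249.5], 0.38), ([170.1, 346.4], 0.2)]
stand [([209.7, 352.5], 0.93), ([238.5, 350.2], 0.43)]
rod_grip [([171.1, 340.2], 0.75), ([188.6, 376.1], 0.68), ([178.8, 405.0], 0.54)]
rod_tip [([232.1, 370.3], 0.56), ([234.2, 274.1], 0.53), ([222.0, 400.1], 0.52)]
lug_line [([205.9, 274.3], 0.6)]
rack_seat []
lug_low [([232.6, 277.7], 0.88)]
it knows: cradle, cryobox, flask, jar, lug_line, lug_low, pot, rack_seat, rod, rod_grip, rod_tip, scraper, short_rod, stand, tray_bin
upper_tray []
top 505.8332140354433 [ 0.2785 -0.024   1.451 ] dict_keys(['fovy', 'cx', 'cy', 'rvec', 'tvec'])
cradle [([154.0, 283.0], 0.94)]
rod [([247.8, 398.0], 0.68), ([242.4, 367.1], 0.64), ([202.0, 367.9], 0.42)]
short_rod [([204.4, 399.3], 0.44)]
stand [([208.0, 378.0], 0.84)]
rod_grip [([234.8, 368.1], 0.56), ([193.5, 372.8], 0.42), ([243.6, 405.3], 0.42)]
rod_tip [([262.3, 454.4], 0.57), ([244.7, 369.4], 0.48), ([248.1, 400.2], 0.47)]
lug_line [([175.2, 287.8], 0.72), ([207.0, 383.9], 0.31)]
rack_seat []
lug_low [([182.6, 288.6], 0.86), ([208.7, 381.1], 0.61)]
it knows: cradle, cryobox, flask, jar, lug_line, lug_low, pot, rack_seat, rod, rod_grip, rod_tip, scraper, short_rod, stand, tray_bin
upper_tray []
wrist 322.6290457831358 [0.1976 0.6223 0.3846] dict_keys(['fovy', 'cx', 'cy', 'rvec', 'tvec'])
```

View pics/side0.png

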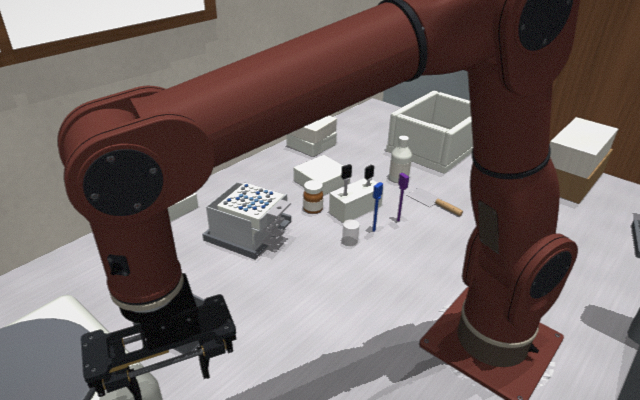

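View pics/top0.png

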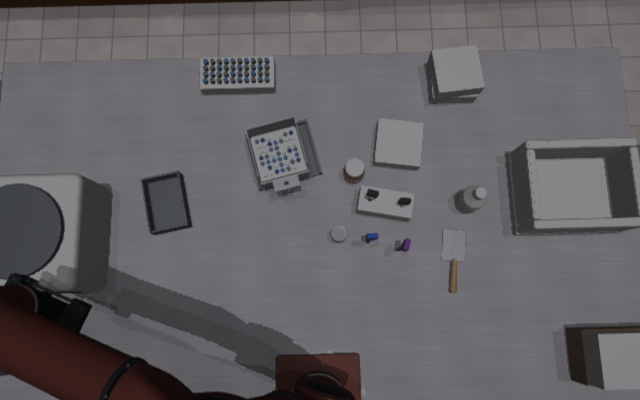

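View pics/wrist0.png

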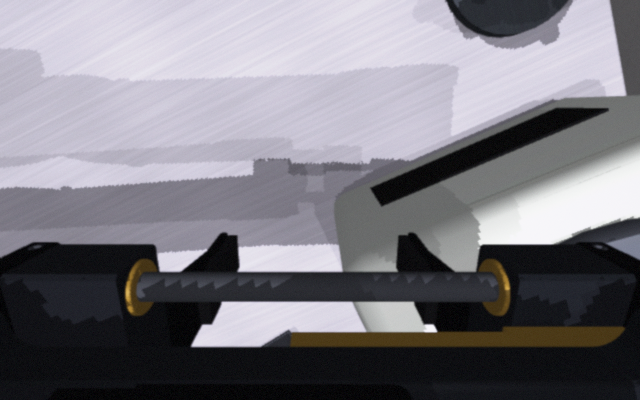

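```bash
python3 - <<'E'
import numpy as np, cv2
from h import *
a=np.load('side0.npz')['im'][140:260,195:420]; b=np.load('top0.npz')['im'][110:260,240:420]
a=cv2.resize(a,None,fx=3.5,fy=3.5,interpolation=3)[:, :]; b=cv2.resize(b,None,fx=4,fy=4,interpolation=3)
cv2.imwrite('pics/cs.png',a);cv2.imwrite('pics/ct.png',b)
d=np.load('top0.npz')['d'];c=cam('top')
for rc in [(194,372),(202,404),(201,387),(190,363),(187,287),(183,287),(160,270),(237,371),(150,310),(140,250),(170,352)]:
    print(rc,at_depth(c,rc,d[rc]))
d=np.load('side0.npz')['d'];c=cam('side')
for rc in [(171,346),(172,369),(205,355),(205,250),(235,280)]:
    print(rc,at_depth(c,rc,d[rc]))
E
```

```text
(194, 372) [ 0.5306 -0.154   0.1582]
(202, 404) [ 0.5124 -0.2407  0.1296]
(201, 387) [ 0.5272 -0.2037  0.0684]
(190, 363) [ 0.5599 -0.1383  0.0694]
(187, 287) [0.5628 0.0698 0.1214]
(183, 287) [0.5855 0.0733 0.0686]
(160, 270) [0.6387 0.1149 0.1223]
(237, 371) [ 0.4191 -0.1472  0.1516]
(150, 310) [0.6977 0.0084 0.006 ]
(140, 250) [0.7077 0.1745 0.0868]
(170, 352) [ 0.615  -0.109   0.0816]
(171, 346) [ 0.5276 -0.1498  0.1519]
(172, 369) [ 0.5102 -0.2383  0.117 ]
(205, 355) [ 0.4982 -0.1629  0.0442]
(205, 250) [0.6308 0.1162 0.1244]
(235, 280) [0.5839 0.058  0.0172]
```

View pics/cs.png

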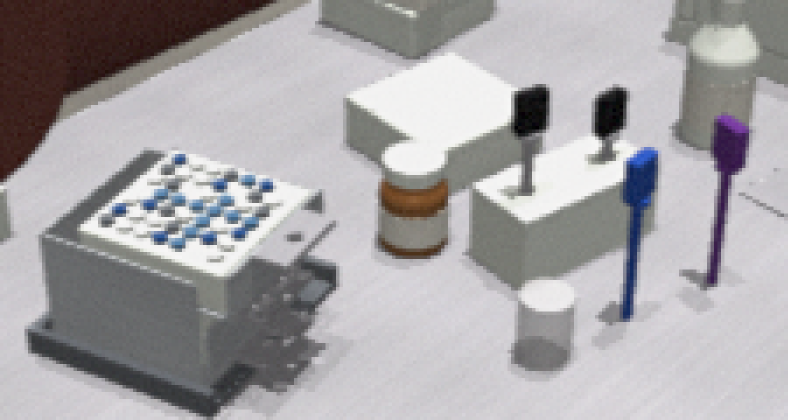

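View pics/ct.png

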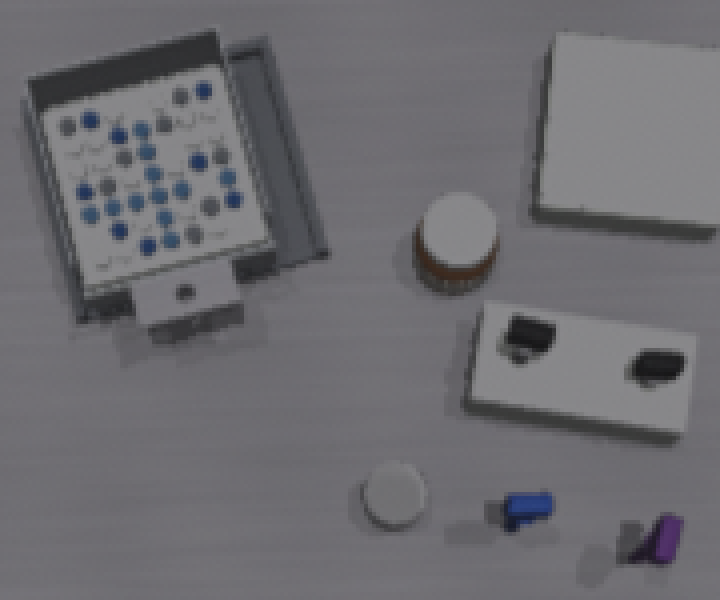

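```bash
python3 - <<'E'
from h import *
s=monitor.read_state()
M=R.from_rotvec(s['ee_rot']).as_matrix(); print(M)
c=cam('wrist'); print('cam in tool',M.T@(-c[3].T@c[4]-s['tool_pos'])); print('cam axes in tool',M.T@c[3].T)
z=np.load('top0.npz');d=z['d'];c=cam('top')
rr,cc=np.mgrid[100:230,230:430]
f,cx,cy,Mc,t=c
Z=d[100:230,230:430]
P=np.stack([(cc-cx)/f*Z,(rr-cy)/f*Z,Z],-1).reshape(-1,3)
W=(P-t)@Mc
h=W[:,2]
m=(h>.1)&(h<.14)&(Z.ravel()>0)&(W[:,1]>-.02)
print('rack top n',m.sum(),W[m].mean(0),cv2.minAreaRect(W[m,:2].astype(np.float32)*1000))
m=(h>.055)&(h<.08)&(W[:,1]<-.1)&(W[:,0]<.57)
print('stand',m.sum(),W[m].mean(0),cv2.minAreaRect(W[m,:2].astype(np.float32)*1000))
m=(h>.012)&(h<.05)&(W[:,1]>-.02)&(W[:,0]>.56)
print('rim',m.sum(),cv2.minAreaRect(W[m,:2].astype(np.float32)*1000))
m=(h>.145)&(h<.175)&(W[:,1]<-.1)&(W[:,0]>.47)
print('grip',m.sum(),W[m].mean(0),cv2.minAreaRect(W[m,:2].astype(np.float32)*1000))
E
```

```text
[[-0.9111  0.4122 -0.    ]
 [ 0.4122  0.9111 -0.    ]
 [-0.     -0.     -1.    ]]
cam in tool [ 0.0765 -0.0015 -0.1431]
cam axes in tool [[ 0.0006 -0.9599 -0.2803]
 [ 1.      0.0007 -0.0004]
 [ 0.0006 -0.2803  0.9599]]
rack top n 2742 [0.6485 0.0915 0.1216] ((655.7986450195312, 92.98031616210938), (198.58297729492188, 140.0719451904297), 14.207493782043457)
stand 1185 [ 0.5236 -0.1988  0.0694] ((527.3544311523438, -199.28875732421875), (149.87554931640625, 72.24812316894531), 79.00386810302734)
rim 436 ((700.9468383789062, 91.88121032714844), (241.4141387939453, 189.8465118408203), 13.995923042297363)
grip 76 [ 0.5344 -0.1545  0.1625] ((535.471435546875, -154.97142028808594), (29.62352180480957, 13.71387767791748), 70.24971771240234)
```

```bash
python3 -m inch '[[[0,0,-0.04],0],[[0,0,-0.04],0],[[-0.035,-0.021,0],0],[[-0.035,-0.021,0],0],[[-0.035,-0.021,0],0],[[-0.035,-0.021,0],0],[[-0.035,-0.021,0],0],[[-0.035,-0.021,0],0]]' -1
```

```text
time_s: 1.72
tool_pos: [0.4036, 0.3936, 0.3236]
ee_rot: [-0.632, -3.074, -0.002]
force: [0.9, 0.3, 0.4]
opening: 0.0418
```

```bash
python3 -m inch '[[[-0.035,-0.021,0.004],0],[[-0.035,-0.021,0.004],0],[[-0.035,-0.021,0.004],0],[[-0.035,-0.021,0.004],0],[[-0.035,-0.021,0.004],0],[[-0.035,-0.021,0.004],0],[[-0.035,-0.021,0.004],0],[[-0.035,-0.021,0.004],0]]'; python3 -m inch '[[[-0.035,-0.021,0.004],0],[[-0.014,-0.01,0],0],[[0,0,0],-0.12],[[0,0,0],-0.12],[[0,0,0],-0.12],[[0,0,0],-0.12],[[0,0,0],-0.12],[[0,0,0],-0.07]]'
```

```text
time_s: 2.38
tool_pos: [0.5958, 0.1227, 0.2941]
ee_rot: [0.631, 3.076, 0.013]
force: [0.9, 1.3, 0.1]
opening: 0.0007
time_s: 3.05
tool_pos: [0.6332, 0.0579, 0.288]
ee_rot: [-0.431, 3.108, 0.0]
force: [0.1, 0.1, -0.0]
opening: 0.0008
```

```bash
python3 - <<'E'
from h import *
c=cam('wrist'); im,d=optics.get_image('wrist'); cv2.imwrite('pics/w1.png',im); np.savez('w1.npz',im=im,d=d)
np.save('w1c.npy',np.array([c[0],c[1],c[2],*c[3].ravel(),*c[4]]))
for t in ['lug_line','lug_low','rod_grip','rod']:
    print(t,[(np.round(x['position'],1).tolist(),round(x['score'],2)) for x in finder.spot_point(t,'wrist')[:4]])
E
```

```text
lug_line [([154.0, 334.5], 0.84)]
lug_low [([140.5, 331.1], 0.97)]
rod_grip [([114.9, 189.7], 0.42), ([174.6, 596.2], 0.35)]
rod []
```

View pics/w1.png

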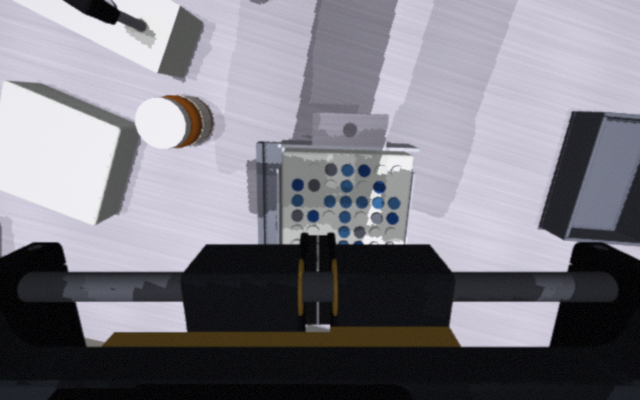

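```bash
cat >> h.py <<'E'
def cloud(c,d):
    f,cx,cy,M,t=c; rr,cc=np.mgrid[0:400,0:640]
    P=np.stack([(cc-cx)/f*d,(rr-cy)/f*d,d],-1); return (P-t)@M
def loadc(fn):
    v=np.load(fn); return v[0],v[1],v[2],v[3:12].reshape(3,3),v[12:15]
E
python3 - <<'E'
from h import *
z=np.load('w1.npz');im,d=z['im'],z['d'];c=loadc('w1c.npy')
W=cloud(c,d)
cv2.imwrite('pics/w1c.png',cv2.resize(im[95:245,235:435],None,fx=4,fy=4,interpolation=3))
for rc in [(120,340),(140,340),(129,350),(129,375),(180,350),(150,300)]: print(rc,W[rc])
m=(np.abs(W[...,2]-.121)<.008)&(np.mgrid[0:400,0:640][0]<145)&(d>0)
m[:, :300]=0;m[:,400:]=0
print(m.sum(),W[m].mean(0),cv2.minAreaRect(W[m][:,:2].astype(np.float32)*1000))
print('hole',at_z(c,(129.5,349.5),.124))
# rim/cradle
m=(W[...,2]>.01)&(W[...,2]<.05)&(d>0); m[:,:235]=0;m[:,430:]=0;m[:130]=0;m[245:]=0
print(m.sum(),cv2.minAreaRect(W[m][:,:2].astype(np.float32)*1000))
for n in [140,150,170,200,230]:
    r=W[n,240:440]; print(n,[(240+i,int(round(1000*r[i,2]))) for i in range(0,200,8)])
E
```

```text
(120, 340) [0.5663 0.0591 0.1233]
(140, 340) [0.5838 0.0644 0.124 ]
(129, 350) [ 0.5769  0.0846 -0.0009]
(129, 375) [0.5653 0.093  0.123 ]
(180, 350) [0.6184 0.0853 0.1222]
(150, 300) [0.6049 0.0304 0.1117]
2250 [0.5717 0.0695 0.1238] ((573.3568115234375, 64.71595764160156), (29.98076057434082, 81.47665405273438), 14.826916694641113)
hole [0.5721 0.0701 0.124 ]
794 ((652.4551391601562, 10.936248779296875), (90.53811645507812, 199.15524291992188), 69.1040267944336)
140 [(240, 0), (248, -1), (256, -1), (264, 1), (272, 0), (280, 0), (288, 89), (296, 87), (304, 1), (312, 124), (320, 123), (328, 124), (336, 125), (344, 123), (352, 123), (360, 123), (368, 123), (376, 123), (384, 124), (392, 1), (400, 0), (408, 0), (416, -1), (424, 0), (432, 0)]
150 [(240, 0), (248, 1), (256, 22), (264, 9), (272, 8), (280, 8), (288, 113), (296, 111), (304, 110), (312, 109), (320, 107), (328, 105), (336, 102), (344, 102), (352, 99), (360, 97), (368, 97), (376, 92), (384, 123), (392, 123), (400, 124), (408, 124), (416, 123), (424, 2), (432, 0)]
170 [(240, -1), (248, -1), (256, 1), (264, 7), (272, 9), (280, 98), (288, 123), (296, 121), (304, 122), (312, 125), (320, 127), (328, 125), (336, 126), (344, 126), (352, 125), (360, 125), (368, 126), (376, 126), (384, 125), (392, 127), (400, 126), (408, 123), (416, 0), (424, 1), (432, -1)]
200 [(240, -1), (248, 0), (256, 0), (264, 14), (272, 7), (280, 96), (288, 123), (296, 126), (304, 121), (312, 122), (320, 121), (328, 126), (336, 122), (344, 125), (352, 122), (360, 126), (368, 121), (376, 126), (384, 123), (392, 126), (400, 122), (408, 121), (416, 0), (424, 0), (432, -2)]
230 [(240, 0), (248, 1), (256, -1), (264, 18), (272, 8), (280, 99), (288, 121), (296, 126), (304, 122), (312, 125), (320, 122), (328, 122), (336, 123), (344, 125), (352, 122), (360, 127), (368, 123), (376, 126), (384, 122), (392, 126), (400, 123), (408, 110), (416, -2), (424, 0), (432, 0)]
```

View pics/w1c.png

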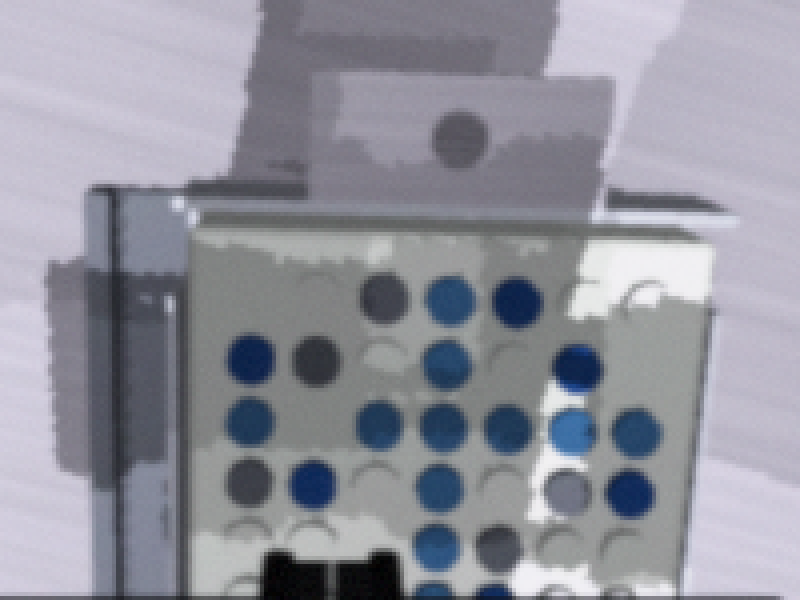

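```bash
python3 -m inch '[[[0.036,0.01,0],0.028],[[0.036,0.01,0],0],[[0.036,0.01,0],0],[[0.015,0,0.03],0],[[0,0,0.035],0],[[0,0,0.035],0],[[0,0,0.03],0],[[0,0,0.015],0]]'; python3 - <<'E'
from h import *
s=monitor.read_state();M=R.from_rotvec(s['ee_rot']).as_matrix();print(s['tool_pos'],np.degrees(np.arctan2(M[1,0],M[0,0])),s['force'])
e=np.array([.5575,.0663,.132]);print(M.T@(e-s['tool_pos']))
E
```

```text
time_s: 3.97
tool_pos: [0.504, 0.0596, 0.1394]
ee_rot: [-0.343, 3.111, 0.003]
force: [-1.9, -1.3, -0.0]
opening: 0.0004
[0.504  0.0596 0.1394] -167.40363649017442 [-1.9154 -1.2518 -0.015 ]
[-0.0536 -0.0051  0.008 ]
```

```bash
python3 -m inch '[[[0,-0.004,0.008],-0.028],[[0,0,0],0],[[-0.01,0,0],0],[[-0.01,0,0],0],[[-0.008,0,0],0],[[0,0,0],0]]'; python3 -m inch '[[[-0.004,0,0],0],[[-0.004,0,0],0],[[-0.004,0,0],0]]';python3 -m inch '[[[-0.003,0,0],0],[[-0.003,0,0],0],[[-0.003,0,0],0]]'
```

```text
time_s: 4.47
tool_pos: [0.5337, 0.064, 0.1298]
ee_rot: [-0.374, 3.11, 0.003]
force: [-0.1, 0.2, 0.9]
opening: 0.0003
time_s: 4.72
tool_pos: [0.5476, 0.0676, 0.1313]
ee_rot: [-0.373, 3.108, 0.003]
force: [-1.6, -0.9, -2.1]
opening: 0.0001
time_s: 4.97
tool_pos: [0.5561, 0.0697, 0.1313]
ee_rot: [-0.373, 3.111, 0.003]
force: [-3.0, -1.0, 1.5]
opening: 0.0004
```

```bash
for i in 1 ; do python3 -m inch '[[[-0.003,0,0],0],[[-0.003,0,0],0],[[-0.003,0,0],0]]'; done; python3 - <<'E'
from h import *
im,d=optics.get_image('wrist'); c=cam('wrist'); cv2.imwrite('pics/w2.png',im)
W=cloud(c,d); 
im,d=optics.get_image('top'); cv2.imwrite('pics/t2.png',cv2.resize(im[110:230,230:390],None,fx=5,fy=5,interpolation=3))
E
```

```text
time_s: 5.22
tool_pos: [0.5651, 0.0719, 0.1313]
ee_rot: [-0.372, 3.112, 0.003]
force: [-2.1, -0.8, 1.4]
opening: 0.0006
```

View pics/w2.png

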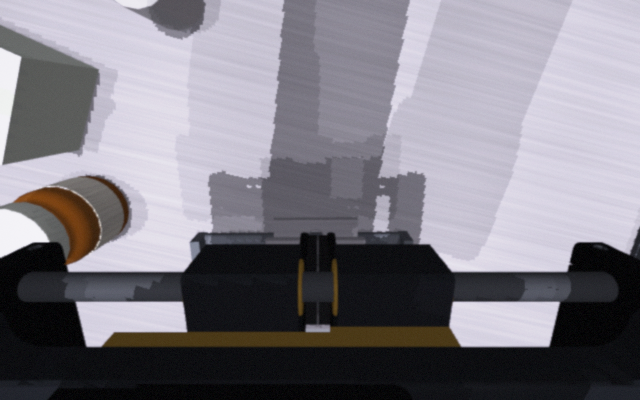

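View pics/t2.png

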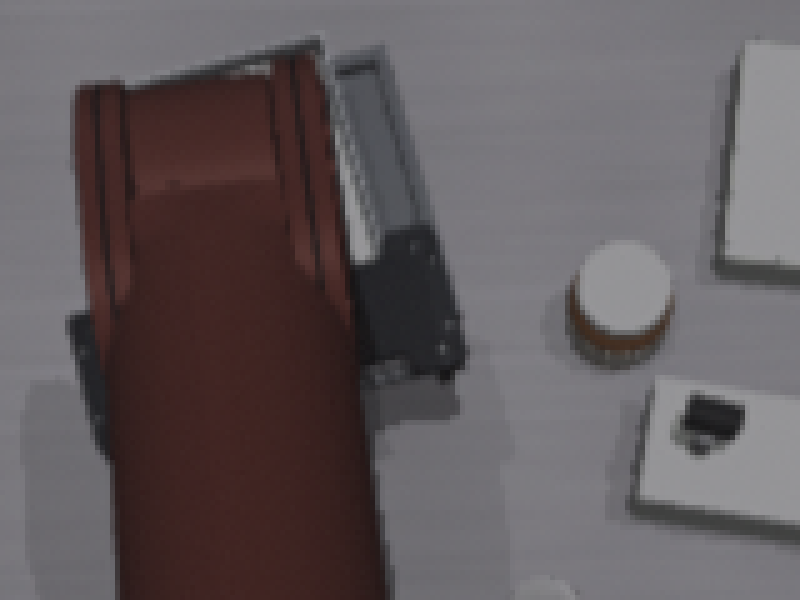

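```bash
python3 -m inch '[[[-0.003,0,0],0],[[-0.003,0,0],0]]'; python3 -m inch '[[[-0.003,0,0],0],[[-0.003,0,0],0]]'
```

```text
time_s: 5.48
tool_pos: [0.5688, 0.0727, 0.1309]
ee_rot: [-0.373, 3.118, 0.003]
force: [-25.1, -4.8, 19.1]
opening: 0.0008
time_s: 5.65
tool_pos: [0.5688, 0.0727, 0.1307]
ee_rot: [0.37, -3.107, -0.003]
force: [-18.0, -2.9, 15.8]
opening: 0.0005
```

```bash
python3 -m inch '[[[-0.003,0,0],0],[[-0.003,0,0],0]]'
```

```text
time_s: 5.82
tool_pos: [0.5689, 0.0727, 0.1309]
ee_rot: [0.367, -3.093, -0.004]
force: [-17.5, -3.4, 15.7]
opening: 0.0005
```

```bash
python3 -m inch '[[[0.012,0,0],0],[[0.02,0,-0.02],0],[[0,0,-0.04],0],[[0,0,-0.04],0],[[-0.03,0,-0.03],0],[[-0.04,0,0],0],[[-0.035,0,0],0],[[0,0,0],0]]' 1;python3 - <<'E'
from h import *
print(monitor.read_state()['tool_pos'])
c=cam('wrist'); im,d=optics.get_image('wrist'); cv2.imwrite('pics/w3.png',im); np.savez('w3.npz',im=im,d=d)
np.save('w3c.npy',np.array([c[0],c[1],c[2],*c[3].ravel(),*c[4]]))
for t in ['lug_line','lug_low']:
    print(t,[(np.round(x['position'],1).tolist(),round(x['score'],2)) for x in finder.spot_point(t,'wrist')[:4]])
E
```

```text
time_s: 6.48
tool_pos: [0.6452, 0.0905, 0.2651]
ee_rot: [0.369, -3.097, -0.006]
force: [-0.5, 0.9, -1.5]
opening: 0.0462
[0.6452 0.0905 0.2651]
lug_line [([138.3, 300.8], 0.65)]
lug_low [([127.1, 306.1], 0.86)]
```

View pics/w3.png

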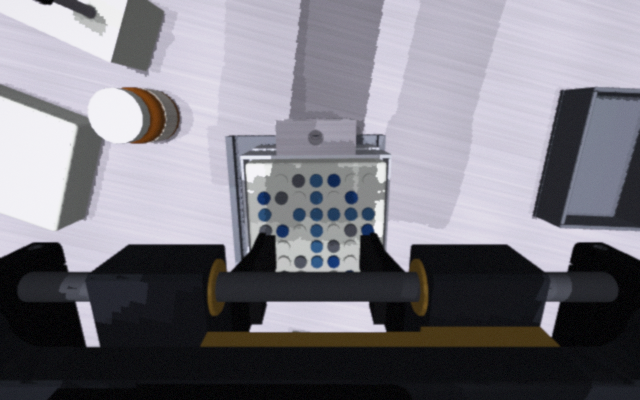

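```bash
python3 - <<'E'
from h import *
z=np.load('w3.npz');im,d=z['im'],z['d'];c=loadc('w3c.npy');W=cloud(c,d)
cv2.imwrite('pics/w3c.png',cv2.resize(im[112:172,220:400],None,fx=4.4,fy=4.4,interpolation=2))
g=cv2.cvtColor(im,6)
print(g[127:148,304:328])
m=(np.abs(W[...,2]-.122)<.006)&(np.mgrid[0:400,0:640][0]<152)&(d>0)
m[:,:265]=0;m[:,365:]=0
for r in (125,132,140,148): 
    q=np.where(m[r])[0];print(r,q.min(),q.max(),W[r,q.min()],W[r,q.max()])
print('front rows',[(k,int(np.where(m[:,k])[0].min())) for k in range(280,356,10)])
for rc in ((137,315),(137.5,315.5)): print('hole',at_z(c,rc,.124))
m=m&(np.mgrid[0:400,0:640][0]<150)
print(W[m].mean(0),cv2.minAreaRect(W[m][:,:2].astype(np.float32)*1000))
E
```

```text
[[138 140 139 136 139 137 138 138 137 138 144 154 159 163 162 162 160 161
  161 161 159 161 161 161]
 [138 140 137 137 139 138 137 138 140 138 145 154 158 161 162 162 162 161
  162 161 161 160 163 162]
 [139 140 140 138 141 139 139 139 137 134 132 134 139 149 156 158 163 163
  164 165 164 165 162 164]
 [138 139 141 138 138 138 138 130 120 113 109 104 113 120 133 145 157 161
  160 165 164 163 162 162]
 [138 136 137 135 134 132 126 115 103  97  97  94  95  99 107 119 135 152
  157 159 159 159 158 159]
 [134 137 136 136 134 125 108  99  97  94  92  93  93  93  98  98 109 130
  152 158 159 157 159 160]
 [137 136 138 136 127 110  95  91  91  91  92  90  92  92  95  92  95 114
  137 153 159 158 160 160]
 [139 138 137 132 115  98  89  89  88  86  85  85  84  84  87  84  90 100
  123 144 157 160 162 160]
 [141 141 138 130 113  98  89  87  78  71  66  64  60  65  71  82  89  99
  122 144 158 164 161 161]
 [141 144 140 134 113 106  90  88  82  78  72  68  67  75  79  86  88  97
  121 139 160 165 163 165]
 [142 139 138 130 109  99  93  84  87  92  93  88  89  88  88  89  91 102
  118 135 157 16
[... 841 characters left out ...]
140 138 136 133 132 133 133 132 136 141 144 138 136
  133 134 138 134 135 134]
 [137 138 139 135 138 136 136 136 134 134 136 136 131 135 137 135 132 133
  133 132 132 133 132 132]]
125 275 355 [0.5915 0.0391 0.1231] [0.5752 0.1064 0.1236]
132 276 355 [0.5971 0.0412 0.1233] [0.5809 0.1081 0.1228]
140 276 355 [0.6037 0.0427 0.1247] [0.5875 0.1097 0.1245]
148 276 355 [0.6107 0.0439 0.1228] [0.5942 0.1116 0.1238]
front rows [(280, 120), (290, 120), (300, 120), (310, 120), (320, 120), (330, 120), (340, 120), (350, 120)]
hole [0.5932 0.0751 0.124 ]
hole [0.5935 0.0757 0.124 ]
[0.591  0.075  0.1238] ((591.2793579101562, 75.02143859863281), (25.01000213623047, 69.92018127441406), 13.608168601989746)
```

View pics/w3c.png

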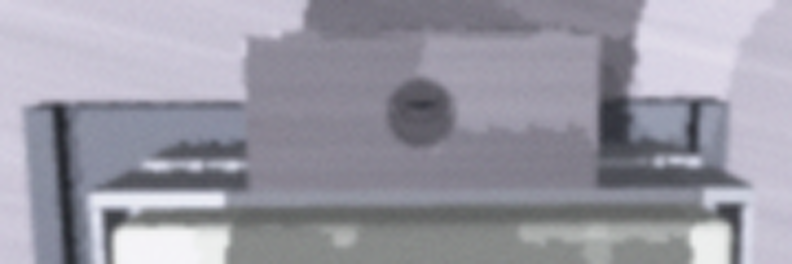

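```bash
python3 - <<'E'
from h import *
c=loadc('w3c.npy')
a=np.radians(13.7);ex=np.array([np.cos(a),np.sin(a)]);ey=np.array([-ex[1],ex[0]])
h=at_z(c,(137,314.7),.124)[:2]
for rc in [(135,226),(135,255),(135,381),(135,385)]:
  for z in (.008,.022):
    p=at_z(c,rc,z)[:2]-h; print(rc,z,p@ex*1000,p@ey*1000)
z=np.load('side0.npz');im,d=z['im'],z['d'];cs=cam('side')
for k in ['rod_grip']:
  print([proj(cs,x) for x in ([.5344,-.1545,.15],)])
ct=cam('top')
# rods: triangulate grip top center via side/top
print('tri',tri([(ct,(193.2,372.4)),(cs,(166,346.5))]))
E
python3 - <<'E'
from h import *
z=np.load('top0.npz')
cv2.imwrite('pics/ct2.png',cv2.resize(z['im'][180:225,350:425],None,fx=10,fy=10,interpolation=2))
z=np.load('side0.npz')
cv2.imwrite('pics/cs2.png',cv2.resize(z['im'][155:225,320:390],None,fx=8,fy=8,interpolation=2))
E
```

```text
(135, 226) 0.008 5.568348460810344 -108.64955017149954
(135, 226) 0.022 4.672754187295986 -104.83784702772053
(135, 255) 0.008 5.6322889594036525 -73.25742515966438
(135, 255) 0.022 4.734466444295718 -70.6790906441522
(135, 381) 0.008 5.910840130819007 80.92526183520495
(135, 381) 0.022 5.003310476733836 78.13053414838377
(135, 385) 0.008 5.919702801534482 85.83089686774751
(135, 385) 0.022 5.0118642951262515 82.86521430469779
[array([170.1034, 345.1042])]
tri [ 0.5311 -0.1547  0.1645]
```

View pics/ct2.png

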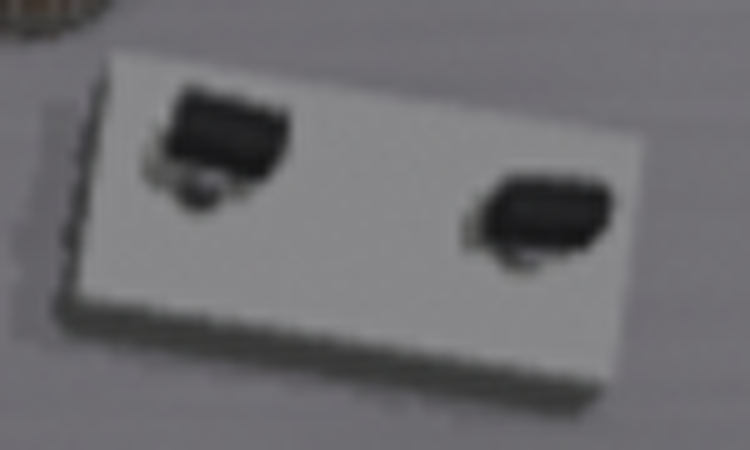

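View pics/cs2.png

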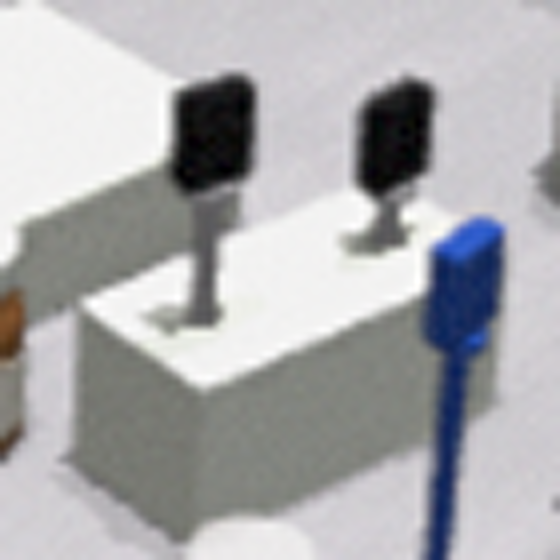

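```bash
python3 -m inch '[[[0.027,-0.027,0],0],[[0.027,-0.027,0],0],[[0.027,-0.027,0],0],[[0.027,-0.027,0],0],[[0.026,-0.027,0],0],[[0.024,-0.027,0],0],[[0,0,0],-0.12],[[0,0,0],-0.12]]'; python3 -m inch '[[[0,0,0],-0.12],[[0,0,0],-0.12],[[0,0,0],-0.12],[[0,0,0],-0.12],[[0,0,0],-0.12],[[0,0,0],-0.12],[[0,0,0],-0.12]]';python3 - <<'E'
from h import *
s=monitor.read_state();print(s['joint_pos']);M=R.from_rotvec(s['ee_rot']).as_matrix();print(s['tool_pos'],np.degrees(np.arctan2(M[1,0],M[0,0])))
E
```

```text
time_s: 7.3
tool_pos: [0.5105, -0.1145, 0.2664]
ee_rot: [0.74, -3.029, -0.02]
force: [0.4, 1.2, 0.9]
opening: 0.087
time_s: 7.88
tool_pos: [0.504, -0.1194, 0.2583]
ee_rot: [1.388, -2.768, -0.021]
force: [-0.2, -0.4, -0.5]
opening: 0.0868
[ 0.2448  0.0946 -0.1156  1.7197  0.0256  1.373   2.6244]
[ 0.504  -0.1194  0.2583] -126.69803192642436
```

```bash
python3 -m inch '[[[0,0,0],0.125],[[0,0,0],0.125],[[0,0,0],0.125],[[0,0,0],0.125],[[0,0,0],0.125],[[0,0,0],0.125],[[0,0,0],0.125],[[0,0,0],0.125]]'; python3 -m inch '[[[0,0,0],0.125],[[0,0,0],0.125],[[0,0,0],0.125],[[0,0,0],0.125],[[0,0,0],0.125],[[0,0,0],0.125],[[0,0,0],0.125],[[0,0,0],0.125]]';  python3 -m inch '[[[0,0,0],0.125],[[0,0,0],0.125],[[0,0,0],0.125],[[0,0,0],0.125],[[0,0,0],0.125],[[0,0,0],0.08]]';python3 - <<'E'
from h import *
s=monitor.read_state();print(s['joint_pos']);M=R.from_rotvec(s['ee_rot']).as_matrix();print(s['tool_pos'],np.degrees(np.arctan2(M[1,0],M[0,0])))
print(M.T@(np.array([.522,-.205,.265])-s['tool_pos']))
E
```

```text
time_s: 8.55
tool_pos: [0.4927, -0.1237, 0.2591]
ee_rot: [-0.115, -3.095, 0.022]
force: [-1.0, -0.6, 0.2]
opening: 0.0868
time_s: 9.22
tool_pos: [0.4825, -0.1244, 0.2609]
ee_rot: [-1.593, -2.676, 0.056]
force: [0.0, -0.7, -0.0]
opening: 0.0872
time_s: 9.72
tool_pos: [0.4748, -0.1248, 0.2621]
ee_rot: [-2.44, -1.964, 0.067]
force: [0.4, 0.2, -0.2]
opening: 0.0869
[ 0.1686  0.0253 -0.0211  1.7852  0.0269  1.3666 -0.0736]
[ 0.4748 -0.1248  0.2621] 77.70224242116367
[-0.0683  0.0632 -0.0031]
```

```bash
python3 -m inch '[[[-0.034,0.031,-0.002],0],[[-0.034,0.031,-0.001],0],[[0,0,0],0]]';python3 - <<'E'
from h import *
s=monitor.read_state();M=R.from_rotvec(s['ee_rot']).as_matrix();print(s['joint_pos'],s['tool_pos'],np.degrees(np.arctan2(M[1,0],M[0,0])))
print(M[:,2],'tool axes of vertical',M.T@[0,0,-1])
c=cam('wrist'); im,d=optics.get_image('wrist'); cv2.imwrite('pics/w4.png',im); np.savez('w4.npz',im=im,d=d)
np.save('w4c.npy',np.array([c[0],c[1],c[2],*c[3].ravel(),*c[4]]))
for t in ['rod_grip','rod_tip','stand']:
    print(t,[(np.round(x['position'],1).tolist(),round(x['score'],2)) for x in finder.spot_point(t,'wrist')[:4]])
E
```

```text
time_s: 9.97
tool_pos: [0.5162, -0.2011, 0.2657]
ee_rot: [-2.445, -1.962, 0.067]
force: [-1.3, -0.3, -0.3]
opening: 0.0868
[0.2308 0.1462 0.0454 1.6472 0.0251 1.3783 0.0524] [ 0.5162 -0.2011  0.2657] 77.52499199926183
[-0.0372 -0.022  -0.9991] tool axes of vertical [0.0295 0.0316 0.9991]
rod_grip [([162.8, 196.5], 0.87), ([254.9, 207.9], 0.81), ([140.4, 331.5], 0.58)]
rod_tip [([141.2, 243.0], 0.82), ([205.4, 242.6], 0.6)]
stand [([157.7, 329.3], 0.75)]
```

View pics/w4.png

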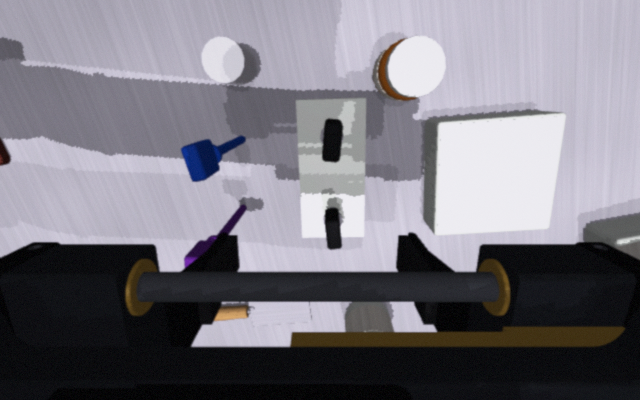

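```bash
python3 - <<'E'
from h import *
z=np.load('w4.npz');im,d=z['im'],z['d'];c=loadc('w4c.npy');W=cloud(c,d)
cv2.imwrite('pics/w4c.png',cv2.resize(im[90:180,285:385],None,fx=6,fy=6,interpolation=2))
rr,cc=np.mgrid[0:400,0:640]
for lo,hi in ((.158,.175),(.12,.175)):
    m=(W[...,2]>lo)&(W[...,2]<hi)&(rr<175)&(rr>100)&(cc>290)&(cc<370)&(d>0)
    print(m.sum(),W[m].mean(0),cv2.minAreaRect(W[m][:,:2].astype(np.float32)*1000),np.median(W[m][:,2]))
m=(W[...,2]>.060)&(W[...,2]<.078)&(rr<240)&(rr>85)&(cc>280)&(cc<380)&(d>0)
print('stand',W[m].mean(0),cv2.minAreaRect(W[m][:,:2].astype(np.float32)*1000))
m=(W[...,2]>.11)&(W[...,2]<.145)&(rr<250)&(rr>195)&(cc>300)&(cc<370)&(d>0)
print('short',m.sum(),W[m].mean(0),np.median(W[m][:,2]))
E
```

```text
739 [ 0.5338 -0.1573  0.1653] ((533.7589111328125, -158.01629638671875), (29.89322853088379, 13.971735000610352), 73.01123046875) 0.1655168176948705
825 [ 0.5338 -0.1567  0.1622] ((533.773681640625, -157.93313598632812), (29.959138870239258, 19.709976196289062), 72.23374938964844) 0.16540003720610763
stand [ 0.5265 -0.1967  0.0699] ((525.3143920898438, -202.46255493164062), (150.2421417236328, 70.09073638916016), 79.13043212890625)
short 538 [ 0.5174 -0.2427  0.13  ] 0.13232187602906656
```

View pics/w4c.png

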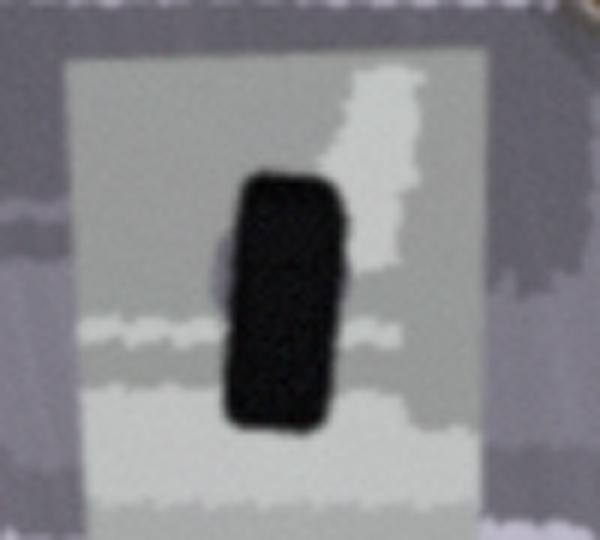

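```bash
python3 -m inch '[[[0,0,-0.04],0],[[0.012,0,-0.038],0],[[0.02,-0.004,-0.035],0],[[0.035,-0.006,-0.02],0],[[0.041,-0.006,0],0],[[0.041,-0.006,0],0],[[0.041,-0.006,0],0],[[0.041,-0.006,0],0]]'; python3 -m inch '[[[0.041,-0.006,0],0],[[0.041,-0.006,0],0],[[0.041,-0.006,0],0],[[0.041,-0.006,0],0],[[0.041,-0.006,0],0],[[0.041,-0.006,0],0],[[0.041,-0.006,0],0]]'; cat > st.py <<'E'
from h import *
s=monitor.read_state();M=R.from_rotvec(s['ee_rot']).as_matrix()
print('q',s['joint_pos'],'p',s['tool_pos'],'yaw',np.degrees(np.arctan2(M[1,0],M[0,0])).round(2),'tilt',M[:2,2])
E
python3 st.py
```

```text
time_s: 10.83
tool_pos: [0.5262, 0.0443, 0.4027]
ee_rot: [-2.446, -1.961, 0.06]
force: [1.4, 0.6, -0.0]
opening: 0.0869
time_s: 11.42
tool_pos: [0.5332, 0.3354, 0.4018]
ee_rot: [-2.439, -1.978, 0.049]
force: [0.7, -0.1, 0.5]
opening: 0.0872
q [-0.3864  0.3106 -0.341   1.1855  0.1017  1.6931 -0.9108] p [0.5332 0.3354 0.4018] yaw 78.1 tilt [-0.0246 -0.0193]
```

```bash
python3 -m inch '[[[0.014,0.014,-0.035],0],[[0.014,0.014,-0.035],0],[[0.014,0.014,-0.035],0],[[0.014,0.014,-0.035],0]]'; python3 st.py;  python3 -m inch '[[[0.007,0.007,-0.02],0],[[0.007,0.007,-0.02],0]]'; python3 st.py
```

```text
time_s: 11.75
tool_pos: [0.5817, 0.3851, 0.5094]
ee_rot: [-2.407, -1.988, 0.073]
force: [2.2, -1.3, -1.2]
opening: 0.087
q [-0.5695  0.5513 -0.1749  0.613   0.0797  2.029  -0.8773] p [0.5817 0.3851 0.5094] yaw 79.15 tilt [-0.0475 -0.0154]
time_s: 11.92
tool_pos: [0.5911, 0.3883, 0.5243]
ee_rot: [-2.407, -1.978, 0.067]
force: [1.3, -0.5, -1.3]
opening: 0.0866
q [-0.6886  0.6017  0.1665  0.509  -0.1297  2.08   -0.8046] p [0.5911 0.3883 0.5243] yaw 78.85 tilt [-0.0492 -0.0075]
```

```bash
python3 -m inch '[[[0.007,0.007,-0.02],0],[[0.007,0.007,-0.02],0]]'; python3 st.py;  python3 -m inch '[[[0.007,0.007,-0.02],0],[[0.007,0.007,-0.02],0]]'; python3 st.py
```

```text
time_s: 12.08
tool_pos: [0.5937, 0.3938, 0.5409]
ee_rot: [-2.407, -1.985, 0.014]
force: [0.6, -0.6, 0.6]
opening: 0.0868
q [-0.7196  0.6136  0.2684  0.4607 -0.1995  2.0889 -0.7873] p [0.5937 0.3938 0.5409] yaw 79.04 tilt [-0.0209  0.0111]
time_s: 12.25
tool_pos: [0.5949, 0.3959, 0.5579]
ee_rot: [-2.408, -1.988, -0.043]
force: [-0.2, -0.3, -0.5]
opening: 0.0869
q [-0.7194  0.6101  0.2759  0.4278 -0.2079  2.0889 -0.7901] p [0.5949 0.3959 0.5579] yaw 79.08 tilt [0.0092 0.0316]
```

```bash
python3 -m inch '[[[-0.008,-0.004,0.02],0],[[-0.01,-0.005,0.02],0],[[-0.015,-0.005,0.02],0],[[-0.02,-0.003,0.02],0],[[-0.025,0,0.02],0],[[-0.03,0.002,0.02],0],[[-0.03,0.002,0.02],0],[[-0.03,0.003,0.02],0]]'; python3 st.py
```

```text
time_s: 12.92
tool_pos: [0.5498, 0.244, 0.3949]
ee_rot: [-2.384, -2.016, -0.085]
force: [2.0, -0.6, 0.3]
opening: 0.0867
q [-0.7257  0.164   0.2976  1.3772 -0.0798  1.5596 -0.6007] p [0.5498 0.244  0.3949] yaw 80.48 tilt [0.03  0.049]
```

```bash
python3 -m inch '[[[-0.03,0.005,0.005],0],[[-0.03,0.005,0.005],0],[[-0.03,0.005,0.005],0],[[-0.03,0.005,0.005],0],[[-0.03,0.005,0.005],0],[[-0.03,0.005,0.005],0],[[-0.03,0.005,0.005],0],[[-0.03,0.005,0.005],0]]'; python3 st.py
```

```text
time_s: 13.58
tool_pos: [0.5421, -0.0051, 0.3427]
ee_rot: [-2.37, -2.04, -0.092]
force: [1.0, -0.1, -0.5]
opening: 0.087
q [-0.4905  0.04    0.4684  1.6131 -0.0661  1.4555 -0.1658] p [ 0.5421 -0.0051  0.3427] yaw 81.48 tilt [0.0363 0.0484]
```

```bash
python3 -m inch '[[[-0.018,-0.02,0],0],[[-0.018,-0.02,0],0],[[-0.018,-0.02,0],0],[[-0.018,-0.02,0],0],[[-0.018,-0.018,0],0]]'; python3 st.py; python3 -m inch '[[[0,-0.02,0],0],[[0,-0.02,0],0]]'; python3 st.py
```

```text
time_s: 14.0
tool_pos: [0.4264, -0.0857, 0.3351]
ee_rot: [-2.376, -2.048, -0.09]
force: [-0.4, -0.3, -0.0]
opening: 0.087
q [-0.4412 -0.2282  0.4803  1.8378  0.064   1.4669 -0.1228] p [ 0.4264 -0.0857  0.3351] yaw 81.57 tilt [0.0412 0.0398]
time_s: 14.17
tool_pos: [0.3835, -0.0831, 0.3348]
ee_rot: [2.379, 2.046, 0.092]
force: [-1.0, 1.2, 0.8]
opening: 0.0871
q [-0.4247 -0.3355  0.4269  1.9126  0.1016  1.4895 -0.172 ] p [ 0.3835 -0.0831  0.3348] yaw 81.43 tilt [0.0463 0.0362]
```

```bash
python3 -m inch '[[[0,-0.02,0],0],[[0,-0.02,0],0]]'; python3 st.py; python3 -m inch '[[[0,-0.015,0],0],[[0,-0.015,0],0]]'; python3 st.py
```

```text
time_s: 14.33
tool_pos: [0.3516, -0.0781, 0.3345]
ee_rot: [2.372, 2.048, 0.092]
force: [0.7, 0.5, 0.1]
opening: 0.0873
q [-0.2506 -0.3809  0.2749  1.9599  0.0674  1.501  -0.1412] p [ 0.3516 -0.0781  0.3345] yaw 81.68 tilt [0.0489 0.0335]
time_s: 14.5
tool_pos: [0.3382, -0.0765, 0.3371]
ee_rot: [2.364, 2.048, 0.098]
force: [-0.6, 0.8, 0.3]
opening: 0.0871
q [ 0.0154 -0.3814  0.0828  1.97   -0.0058  1.4995 -0.0499] p [ 0.3382 -0.0765  0.3371] yaw 81.85 tilt [0.0554 0.0316]
```

```bash
python3 - <<'E'
from h import *
for t,v in [(1.72,[-0.632,-3.074,-.002]),(2.38,[.631,3.076,.013]),(3.05,[-.431,3.108,0]),(3.97,[-.343,3.111,.003]),(4.72,[-.373,3.108,.003]),(5.22,[-.372,3.112,.003]),(5.48,[-.373,3.118,.003]),(5.65,[.37,-3.107,-.003]),(5.82,[.367,-3.093,-.004]),(6.48,[.369,-3.097,-.006]),(7.3,[.74,-3.029,-.02]),(7.88,[1.388,-2.768,-.021]),(8.55,[-.115,-3.095,.022]),(9.22,[-1.593,-2.676,.056]),(9.72,[-2.44,-1.964,.067]),(9.97,[-2.445,-1.962,.067])]:
    M=R.from_rotvec(v).as_matrix(); print(t,M[:2,2],np.degrees(np.arctan2(M[1,0],M[0,0])).round(1))
E
python3 st.py
```

```text
1.72 [-0.003   0.0019] 156.8
2.38 [0.0031 0.0078] 156.8
3.05 [0.0038 0.0005] -164.2
3.97 [0.0115 0.0032] -167.4
4.72 [0.011  0.0032] -166.3
5.22 [0.0072 0.0028] -166.4
5.48 [0.0011 0.0021] -166.4
5.65 [-0.0128  0.0004] -166.4
5.82 [-0.027  -0.0006] -166.5
6.48 [-0.023   0.0011] -166.4
7.3 [-0.0258  0.0069] -152.5
7.88 [-0.0463 -0.0081] -126.7
8.55 [-0.0449 -0.0125] 175.7
9.22 [-0.0414 -0.0172] 118.5
9.72 [-0.0387 -0.0201] 77.7
9.97 [-0.0371 -0.0221] 77.5
q [ 0.0154 -0.3814  0.0828  1.97   -0.0058  1.4995 -0.0499] p [ 0.3382 -0.0765  0.3371] yaw 81.85 tilt [0.0554 0.0316]
```

```bash
python3 -m inch '[[[0,-0.03,0],0],[[0,-0.03,0],0]]'; python3 st.py
```

```text
time_s: 14.67
tool_pos: [0.329, -0.076, 0.3367]
ee_rot: [2.364, 2.05, 0.089]
force: [-0.6, -0.5, 0.3]
opening: 0.0867
q [ 0.276  -0.3814 -0.0999  1.973  -0.075   1.5044  0.0437] p [ 0.329  -0.076   0.3367] yaw 81.91 tilt [0.0501 0.0291]
```

```bash
python3 -m inch '[[[0,-0.03,0],0],[[0,-0.03,0],0]]'; python3 st.py;python3 -m inch '[[[0,-0.03,0],0],[[0,-0.03,0],0]]'; python3 st.py
```

```text
time_s: 14.83
tool_pos: [0.3198, -0.0735, 0.3263]
ee_rot: [-2.364, -2.056, -0.057]
force: [-0.5, -0.3, 1.0]
opening: 0.0871
q [ 0.5353 -0.3814 -0.2869  1.9836 -0.1408  1.5127  0.1355] p [ 0.3198 -0.0735  0.3263] yaw 82.04 tilt [0.0217 0.0303]
time_s: 15.0
tool_pos: [0.31, -0.0714, 0.3175]
ee_rot: [-2.344, -2.046, -0.035]
force: [0.2, 2.2, 0.4]
opening: 0.087
q [ 0.4988 -0.3814 -0.2621  2.0033 -0.1319  1.5205  0.1272] p [ 0.31   -0.0714  0.3175] yaw 82.22 tilt [-0.0029  0.037 ]
```

```bash
python3 -m inch '[[[0,0.024,0],0.03],[[-0.005,0.024,0],0.03],[[-0.005,0.024,0],0.03],[[-0.005,0.024,0],0.03],[[-0.005,0.024,0],0.02],[[-0.005,0.024,0],0.02],[[-0.005,0.024,0],0],[[-0.005,0.02,0],0]]'; python3 st.py
```

```text
time_s: 15.67
tool_pos: [0.4868, -0.1415, 0.319]
ee_rot: [-2.508, -1.882, -0.014]
force: [-0.3, -0.4, -0.0]
opening: 0.0868
q [ 0.5396  0.0281 -0.3427  1.6677 -0.0011  1.4462 -0.0858] p [ 0.4868 -0.1415  0.319 ] yaw 73.78 tilt [0.0033 0.0101]
```

```bash
python3 -m inch '[[[-0.001,0.017,0.01],0.007],[[-0.001,0.016,0.015],0.006],[[-0.001,0.012,0.015],0],[[0,0.003,0.015],0],[[0,0,0.01],0],[[0,0,0],0]]'; python3 st.py; python3 - <<'E'
from h import *
s=monitor.read_state();M=R.from_rotvec(s['ee_rot']).as_matrix();print(M.T@(np.array([.5338,-.158,.150])-s['tool_pos']))
c=cam('wrist'); im,d=optics.get_image('wrist'); cv2.imwrite('pics/w5.png',im); W=cloud(c,d)
rr,cc=np.mgrid[0:400,0:640]
m=(W[...,2]>.158)&(W[...,2]<.175)&(d>0)&(np.hypot(W[...,0]-.534,W[...,1]+.158)<.03)
print(m.sum()); 
if m.sum()>20: print(W[m].mean(0),cv2.minAreaRect(W[m][:,:2].astype(np.float32)*1000))
E
```

```text
time_s: 16.17
tool_pos: [0.5369, -0.1564, 0.256]
ee_rot: [2.51, 1.875, 0.013]
force: [0.6, -0.2, -0.1]
opening: 0.0872
q [ 0.516   0.1546 -0.3471  1.6633  0.0536  1.3211 -0.1276] p [ 0.5369 -0.1564  0.256 ] yaw 73.52 tilt [ 0.0119 -0.0016]
[-0.0026 -0.0037  0.1059]
672
[ 0.5343 -0.1565  0.1653] ((534.0575561523438, -157.47813415527344), (29.09403419494629, 13.230171203613281), 73.0296401977539)
```

View pics/w5.png

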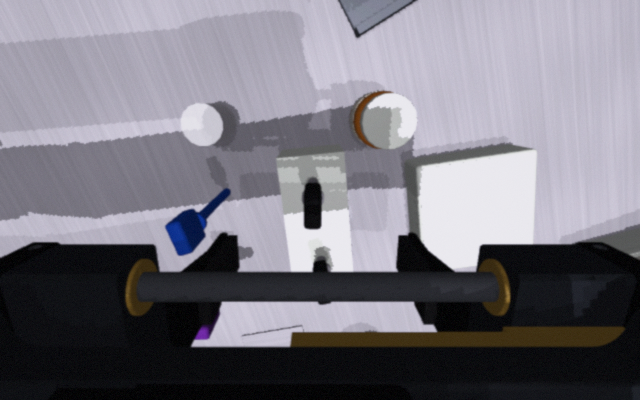

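```bash
python3 -m inch '[[[-0.002,-0.003,0.02],0.007],[[0,0,0.025],0],[[0,0,0.025],0],[[0,0,0.02],0],[[0,0,0.01],0],[[0,0,0],0]]'; python3 st.py; python3 - <<'E'
from h import *
s=monitor.read_state();M=R.from_rotvec(s['ee_rot']).as_matrix();print(M.T@(np.array([.534,-.1575,.150])-s['tool_pos']))
E
```

```text
time_s: 16.72
tool_pos: [0.5368, -0.1567, 0.1642]
ee_rot: [2.5, 1.862, 0.024]
force: [-0.6, 0.4, 0.8]
opening: 0.0869
q [ 0.5087  0.2076 -0.3458  1.7968  0.0836  1.1222 -0.1553] p [ 0.5368 -0.1567  0.1642] yaw 73.34 tilt [ 0.0269 -0.0101]
[-0.0016 -0.0028  0.0141]
```

```bash
python3 -m inch '[[[0,0,-0.035],0],[[0,0,-0.035],0],[[0,-0.01,-0.035],0],[[0,-0.025,-0.035],0],[[0,-0.03,-0.02],0],[[0,-0.03,0],0],[[0,-0.03,0],0],[[0,-0.03,0],0]]'; python3 st.py; python3 -m inch '[[[0,-0.03,0],0],[[0,-0.03,0],0],[[0,-0.03,0],0],[[0,-0.03,0],0]]'; python3 st.py
```

```text
time_s: 17.38
tool_pos: [0.3837, -0.1082, 0.3373]
ee_rot: [2.486, 1.86, 0.037]
force: [0.3, 0.3, 1.1]
opening: 0.0871
q [ 0.5607 -0.2463 -0.3227  1.8675 -0.073   1.465  -0.0343] p [ 0.3837 -0.1082  0.3373] yaw 73.62 tilt [ 0.0407 -0.0151]
time_s: 17.72
tool_pos: [0.3225, -0.0802, 0.3317]
ee_rot: [2.475, 1.9, 0.028]
force: [-0.0, 3.1, 0.5]
opening: 0.0866
q [ 0.3789 -0.3807 -0.1902  1.9787 -0.0699  1.5097 -0.0567] p [ 0.3225 -0.0802  0.3317] yaw 75.04 tilt [ 0.0271 -0.0061]
```

```bash
python3 -m inch '[[[0,-0.03,0],0],[[0,-0.03,0],0],[[0,-0.03,0],0]]'; python3 st.py; python3 -m inch '[[[0,-0.03,0],0],[[0,-0.03,0],0]]'; python3 st.py
```

```text
time_s: 17.97
tool_pos: [0.3074, -0.084, 0.3193]
ee_rot: [-2.517, -1.871, 0.011]
force: [-1.2, -3.4, 0.7]
opening: 0.0868
q [ 0.3392 -0.3814 -0.1501  2.0052 -0.0542  1.523  -0.0892] p [ 0.3074 -0.084   0.3193] yaw 73.26 tilt [-0.0091  0.0002]
time_s: 18.13
tool_pos: [0.299, -0.0795, 0.3118]
ee_rot: [-2.499, -1.86, 0.033]
force: [-0.5, -2.7, 0.9]
opening: 0.0869
q [ 0.34   -0.3814 -0.1551  2.0204 -0.0594  1.5323 -0.0908] p [ 0.299  -0.0795  0.3118] yaw 73.33 tilt [-0.0327  0.0084]
```

```bash
python3 -m inch '[[[0,-0.03,0],0],[[0,0.02,0],0],[[0,0.025,0],0],[[0,0.025,0],0],[[0,0.03,0],0],[[0,0.03,0],0],[[0,0.03,0],0],[[0,0.025,0],0]]'; python3 st.py; python3 -m inch '[[[0,0.025,0.01],0],[[0,0.02,0.01],0],[[0,0,0.015],0]]'; python3 st.py;  python3 - <<'E'
from h import *
s=monitor.read_state();M=R.from_rotvec(s['ee_rot']).as_matrix();print(M.T@(np.array([.534,-.1575,.150])-s['tool_pos']))
E
```

```text
time_s: 18.8
tool_pos: [0.4819, -0.1093, 0.3159]
ee_rot: [-2.46, -1.921, 0.022]
force: [-0.6, 0.2, 0.1]
opening: 0.087
q [ 0.4056  0.0168 -0.2717  1.6849  0.0003  1.4647 -0.1111] p [ 0.4819 -0.1093  0.3159] yaw 75.97 tilt [-0.0234  0.0074]
time_s: 19.05
tool_pos: [0.5326, -0.121, 0.2872]
ee_rot: [-2.467, -1.928, 0.009]
force: [-1.5, -0.2, -0.6]
opening: 0.0865
q [ 0.3928  0.1256 -0.2733  1.629   0.0308  1.4031 -0.1279] p [ 0.5326 -0.121   0.2872] yaw 76.02 tilt [-0.0109  0.0048]
[-0.0353  0.0118  0.137 ]
```

```bash
python3 -m inch '[[[-0.018,0.006,0.01],0.03],[[-0.017,0.004,0.02],0.022],[[0,0,0.02],0],[[0,0,0.02],0],[[0,0,0.015],0],[[0,0,0],0]]'; python3 st.py;  python3 - <<'E'
from h import *
s=monitor.read_state();M=R.from_rotvec(s['ee_rot']).as_matrix();print(M.T@(np.array([.534,-.1575,.150])-s['tool_pos']))
E
```

```text
time_s: 19.55
tool_pos: [0.535, -0.1604, 0.2073]
ee_rot: [-2.527, -1.865, -0.0]
force: [0.2, -0.3, -0.2]
opening: 0.087
q [ 0.4274  0.1841 -0.2425  1.7263  0.0456  1.2376 -0.1254] p [ 0.535  -0.1604  0.2073] yaw 72.85 tilt [-0.0006  0.001 ]
[ 0.0024 -0.0018  0.0573]
```

```bash
python3 -m inch '[[[0.002,-0.002,0.02],0],[[0,0,0.02],0],[[0,0,0.014],0],[[0,0,0],0]]'; python3 st.py;  python3 - <<'E'
from h import *
s=monitor.read_state();M=R.from_rotvec(s['ee_rot']).as_matrix();print(M.T@(np.array([.534,-.1575,.150])-s['tool_pos']))
c=cam('wrist'); im,d=optics.get_image('wrist'); cv2.imwrite('pics/w6.png',im)
E
```

```text
time_s: 19.88
tool_pos: [0.5363, -0.1598, 0.1606]
ee_rot: [2.523, 1.859, 0.009]
force: [0.1, 0.1, -0.6]
opening: 0.0871
q [ 0.4238  0.2161 -0.2432  1.7884  0.0582  1.1344 -0.1392] p [ 0.5363 -0.1598  0.1606] yaw 72.74 tilt [ 0.0091 -0.0028]
[ 0.0015 -0.003   0.0106]
```

View pics/w6.png

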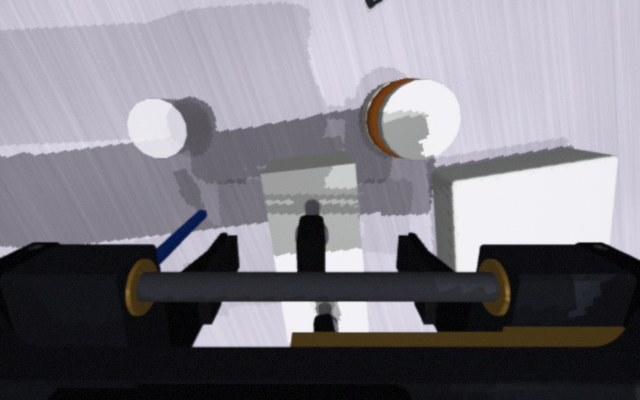

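```bash
python3 -m inch '[[[0.001,-0.003,0.008],0],[[0,0,0.004],0],[[0,0,0],0]]'; python3 st.py
```

```text
time_s: 20.18
tool_pos: [0.5367, -0.1589, 0.1549]
ee_rot: [2.518, 1.854, 0.017]
force: [0.5, 0.1, 0.5]
opening: 0.0869
q [ 0.4226  0.2157 -0.2439  1.8017  0.0601  1.1129 -0.1432] p [ 0.5367 -0.1589  0.1549] yaw 72.71 tilt [ 0.0175 -0.0055]
```

```bash
python3 -m inch '[[[0,0,0],0],[[0,0,0],0],[[0,0,0],0],[[0,0,0],0],[[0,0,0],0],[[0,0,0],0],[[0,0,0],0],[[0,0,0],0]]' -0.85; python3 st.py
```

```text
time_s: 20.85
tool_pos: [0.5379, -0.1591, 0.1575]
ee_rot: [2.516, 1.852, 0.02]
force: [-0.5, -0.1, -0.2]
opening: 0.0417
q [ 0.4226  0.2134 -0.244   1.7987  0.0598  1.1148 -0.143 ] p [ 0.5379 -0.1591  0.1575] yaw 72.71 tilt [ 0.0207 -0.0064]
```

```bash
python3 -m inch '[[[0,-0.005,0.006],0],[[0,0,0.002],0],[[0,-0.0005,0.0005],0],[[0,-0.0005,0.0005],0]]' -1; python3 st.py;python3 -m inch '[[[0,0,0],0],[[0,0,0],0],[[0,0,0],0]]'; python3 st.py
```

```text
time_s: 21.18
tool_pos: [0.5316, -0.1571, 0.1472]
ee_rot: [2.516, 1.852, 0.02]
force: [0.6, 0.5, 8.3]
opening: 0.0151
q [ 0.4235  0.2106 -0.2449  1.8248  0.06    1.0918 -0.1445] p [ 0.5316 -0.1571  0.1472] yaw 72.72 tilt [ 0.0204 -0.0063]
time_s: 21.43
tool_pos: [0.5314, -0.157, 0.1473]
ee_rot: [2.516, 1.852, 0.019]
force: [-0.4, 0.3, 0.9]
opening: 0.014
q [ 0.4234  0.2101 -0.245   1.8251  0.0598  1.0924 -0.1445] p [ 0.5314 -0.157   0.1473] yaw 72.72 tilt [ 0.0199 -0.0062]
```

```bash
python3 -m inch '[[[0,0,-0.015],0],[[0,0,-0.02],0],[[0,0,-0.02],0],[[0,0,-0.02],0]]'; python3 st.py;python3 -m inch '[[[0,0,-0.025],0],[[0,0,-0.025],0],[[0,0,-0.025],0],[[0,0,-0.015],0],[[0,0,0],0]]'; python3 st.py; python3 - <<'E'
from h import *
for n in ['side','wrist']:
    im,d=optics.get_image(n); cv2.imwrite(f'pics/{n}7.png',im); np.savez(f'{n}7.npz',im=im,d=d)
E
```

```text
time_s: 21.77
tool_pos: [0.5294, -0.1565, 0.2194]
ee_rot: [2.519, 1.855, 0.017]
force: [0.6, 0.1, -1.7]
opening: 0.0139
q [ 0.4283  0.15   -0.245   1.74    0.0399  1.2389 -0.1279] p [ 0.5294 -0.1565  0.2194] yaw 72.73 tilt [ 0.0167 -0.0047]
time_s: 22.18
tool_pos: [0.5284, -0.1562, 0.3163]
ee_rot: [2.516, 1.853, 0.02]
force: [1.6, -0.4, -1.2]
opening: 0.014
q [ 0.4293  0.1003 -0.2419  1.5971  0.026   1.4262 -0.116 ] p [ 0.5284 -0.1562  0.3163] yaw 72.74 tilt [ 0.0202 -0.0056]
```

View pics/side7.png

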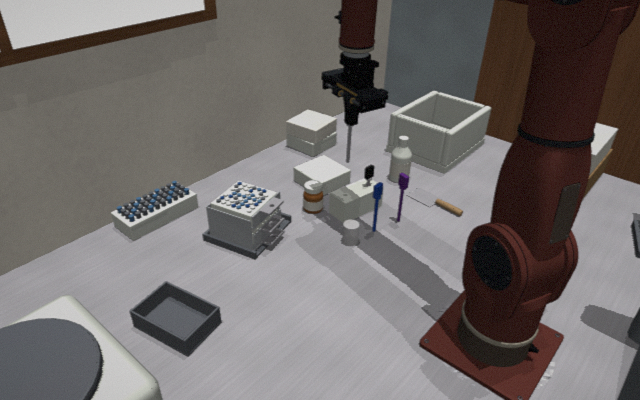

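View pics/wrist7.png

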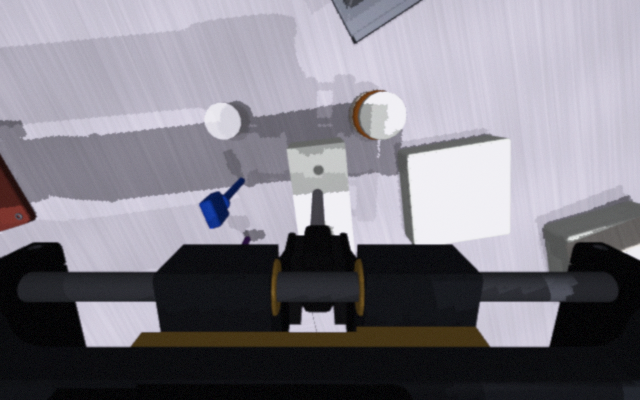

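```bash
python3 - <<'E'
from h import *
s=monitor.read_state();M=R.from_rotvec(s['ee_rot']).as_matrix();p=np.array(s['tool_pos'])
c=cam('wrist');cs=cam('side')
for L in (.04,.08,.137): print(L,proj(c,p+M@[0,0,L]),proj(cs,p+M@[0,0,L]),'vert',proj(c,p+[0,0,-L]),proj(cs,p+[0,0,-L]))
w=np.load('wrist7.npz')['im'];sd=np.load('side7.npz')['im']
cv2.imwrite('pics/w7c.png',cv2.resize(w[160:250,270:370],None,fx=6,fy=6,interpolation=2))
cv2.imwrite('pics/s7c.png',cv2.resize(sd[80:180,310:390],None,fx=6,fy=6,interpolation=2))
E
```

```text
0.04 [233.6699 317.0757] [130.5079 349.5826] vert [233.7041 315.9482] [130.608  349.7367]
0.08 [212.7107 317.0741] [143.9134 348.6464] vert [212.7678 315.1873] [144.1199 348.9487]
0.137 [192.438  317.0725] [162.2236 347.3677] vert [192.5172 314.4512] [162.5907 347.8714]
```

View pics/w7c.png

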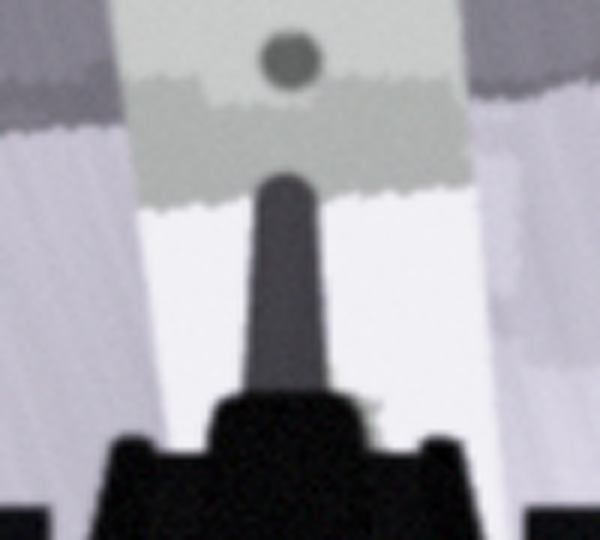

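View pics/s7c.png

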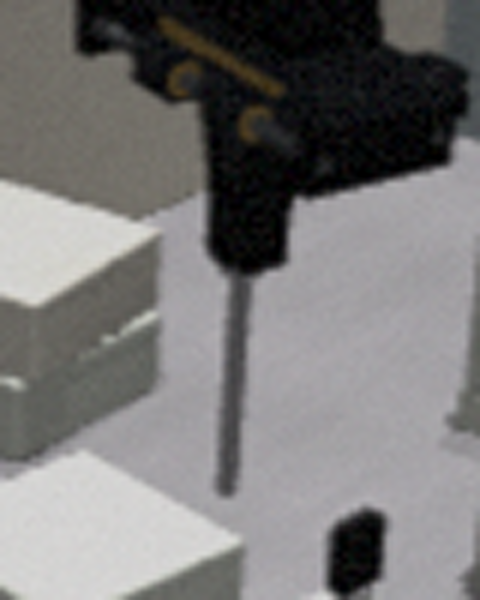

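```bash
python3 -m inch '[[[0,-0.02,-0.02],0],[[0,-0.03,-0.015],0],[[0,-0.03,0],0],[[0,-0.03,0],0],[[0,-0.03,0],0],[[0,-0.03,0],0],[[0,-0.03,0],0],[[0,-0.03,0],0]]'; python3 st.py; python3 -m inch '[[[0,-0.03,0],0],[[0,-0.03,0],0],[[0,-0.03,0],0]]'; python3 st.py
```

```text
time_s: 22.95
tool_pos: [0.3038, -0.0875, 0.3289]
ee_rot: [-2.52, -1.852, 0.012]
force: [-56.9, 15.1, 23.5]
opening: 0.0139
q [ 0.4066 -0.3819 -0.1829  1.9852 -0.071   1.5488 -0.0635] p [ 0.3038 -0.0875  0.3289] yaw 72.65 tilt [-0.0149  0.0068]
time_s: 23.2
tool_pos: [0.273, -0.0751, 0.2969]
ee_rot: [-2.438, -1.804, 0.081]
force: [1.1, 0.2, -2.0]
opening: 0.0138
q [ 0.1602 -0.3789 -0.0018  2.0546 -0.0378  1.5801 -0.1366] p [ 0.273  -0.0751  0.2969] yaw 72.92 tilt [-0.1066  0.0546]
```

```bash
python3 -m inch '[[[0,0.02,-0.005],0],[[0,0.03,-0.01],0],[[0,0.03,-0.015],0],[[0,0.03,-0.015],0],[[0,0.03,-0.015],0],[[0,0.03,-0.015],0],[[0,0.03,-0.015],0],[[0,0.02,-0.015],0]]'; python3 st.py
```

```text
time_s: 23.87
tool_pos: [0.4945, -0.1395, 0.3538]
ee_rot: [-2.408, -1.805, 0.112]
force: [-0.1, 0.4, -1.4]
opening: 0.0135
q [ 0.1701  0.1269  0.0432  1.499  -0.0344  1.6626 -0.0717] p [ 0.4945 -0.1395  0.3538] yaw 73.63 tilt [-0.1368  0.0591]
```

```bash
python3 -m inch '[[[0,0.02,-0.025],0],[[0,0.02,-0.025],0],[[0,0.02,-0.025],0],[[0,0.02,-0.025],0]]'; python3 st.py; python3 -m inch '[[[0,0.015,-0.02],0],[[0,0.015,-0.02],0]]'; python3 st.py
```

```text
time_s: 24.2
tool_pos: [0.5878, -0.1686, 0.4312]
ee_rot: [-2.398, -1.797, 0.129]
force: [0.5, -1.1, -1.2]
opening: 0.0141
q [ 0.1767  0.3604  0.0688  1.0604 -0.0496  1.8858 -0.0532] p [ 0.5878 -0.1686  0.4312] yaw 73.6 tilt [-0.1534  0.0616]
time_s: 24.37
tool_pos: [0.6249, -0.1801, 0.4625]
ee_rot: [-2.395, -1.794, 0.135]
force: [0.6, -0.8, -1.2]
opening: 0.0138
q [ 0.1841  0.4795  0.0799  0.8317 -0.0623  2.0013 -0.0481] p [ 0.6249 -0.1801  0.4625] yaw 73.59 tilt [-0.1587  0.0623]
```

```bash
python3 -m inch '[[[0,0.015,-0.02],0],[[0,0.015,-0.02],0],[[0,0.01,-0.02],0],[[0,0.01,-0.02],0]]'; python3 st.py; python3 -m inch '[[[0,0.01,-0.02],0],[[0,0.01,-0.02],0]]'; python3 st.py
```

```text
time_s: 24.7
tool_pos: [0.6699, -0.1937, 0.4889]
ee_rot: [-2.424, -1.815, 0.102]
force: [0.1, -0.2, -1.0]
opening: 0.0135
q [ 0.1418  0.6134  0.2357  0.5802 -0.1615  2.0875 -0.012 ] p [ 0.6699 -0.1937  0.4889] yaw 73.59 tilt [-0.1209  0.0492]
time_s: 24.87
tool_pos: [0.6795, -0.1968, 0.4978]
ee_rot: [-2.445, -1.828, 0.077]
force: [-0.1, 0.5, -1.8]
opening: 0.0138
q [ 0.1443  0.6282  0.2466  0.5355 -0.1726  2.0881 -0.0125] p [ 0.6795 -0.1968  0.4978] yaw 73.54 tilt [-0.0926  0.0404]
```

```bash
python3 -m inch '[[[0,0.01,-0.02],0],[[0,0.01,-0.02],0],[[0,0.01,-0.02],0]]'; python3 st.py; python3 -m inch '[[[0,0.008,-0.018],0]]'; python3 st.py
```

```text
time_s: 25.12
tool_pos: [0.6891, -0.2001, 0.5182]
ee_rot: [-2.479, -1.853, 0.027]
force: [0.3, -0.9, -1.6]
opening: 0.0139
q [ 0.1477  0.6372  0.2644  0.4741 -0.1915  2.0888 -0.0128] p [ 0.6891 -0.2001  0.5182] yaw 73.53 tilt [-0.0422  0.0269]
time_s: 25.2
tool_pos: [0.6903, -0.2008, 0.526]
ee_rot: [-2.49, -1.86, 0.011]
force: [0.4, 0.1, -1.0]
opening: 0.014
q [ 0.1482  0.6358  0.2703  0.4588 -0.1969  2.0889 -0.0129] p [ 0.6903 -0.2008  0.526 ] yaw 73.53 tilt [-0.0259  0.0225]
```

```bash
python3 -m inch '[[[0.01,-0.01,0.015],0],[[0.02,-0.016,0.02],0],[[0.024,-0.018,0.022],0],[[0.026,-0.018,0.022],0],[[0.026,-0.018,0.022],0],[[0.026,-0.018,0.022],0],[[0.026,-0.018,0.022],0],[[0.026,-0.018,0.022],0]]'; python3 st.py
```

```text
time_s: 25.87
tool_pos: [0.6105, 0.0147, 0.3693]
ee_rot: [-2.52, -1.859, -0.017]
force: [1.5, 0.7, -0.3]
opening: 0.0135
q [-0.2326  0.2165  0.1778  1.3609 -0.0522  1.564  -0.3582] p [0.6105 0.0147 0.3693] yaw 72.84 tilt [0.0027 0.0144]
```

```bash
python3 -m inch '[[[0.013,-0.009,0.02],0],[[0.013,-0.009,0.02],0],[[0.013,-0.009,0.02],0],[[0.01,-0.006,0.012],0],[[0,0,0],0]]'; python3 st.py; cat > look.py <<'E'
import sys
from h import *
tag=sys.argv[1]
s=monitor.read_state();M=R.from_rotvec(s['ee_rot']).as_matrix();p=np.array(s['tool_pos'])
c=cam('wrist'); im,d=optics.get_image('wrist'); np.savez(tag+'.npz',im=im,d=d)
np.save(tag+'c.npy',np.array([c[0],c[1],c[2],*c[3].ravel(),*c[4]]))
tip=p+M@[0,0,.137]
print('tip',tip,'px',proj(c,tip),'hole px',proj(c,[.5932,.0747,.124]),'to hole tool',M.T@(np.array([.5932,.0747,tip[2]])-tip), M.T@(np.array([.5932,.0747,.124])-tip))
cv2.imwrite('pics/'+tag+'.png',im)
cv2.imwrite('pics/'+tag+'c.png',cv2.resize(im[120:250,240:400],None,fx=5,fy=4.6,interpolation=2))
E
python3 look.py w8
```

```text
time_s: 26.28
tool_pos: [0.5879, 0.0853, 0.2965]
ee_rot: [-2.506, -1.872, -0.027]
force: [-0.4, 0.7, -2.5]
opening: 0.0141
q [-0.3121  0.1888  0.1225  1.5366 -0.0428  1.4075 -0.4727] p [0.5879 0.0853 0.2965] yaw 73.53 tilt [0.0063 0.0209]
tip [0.5888 0.0881 0.1595] px [192.4215 317.0611] hole px [195.2264 325.006 ] to hole tool [-0.0116  0.0081 -0.0003] [-0.0124  0.0081  0.0353]
```

```bash
sleep 0
```

```text
(no output)
```

View pics/w8.png

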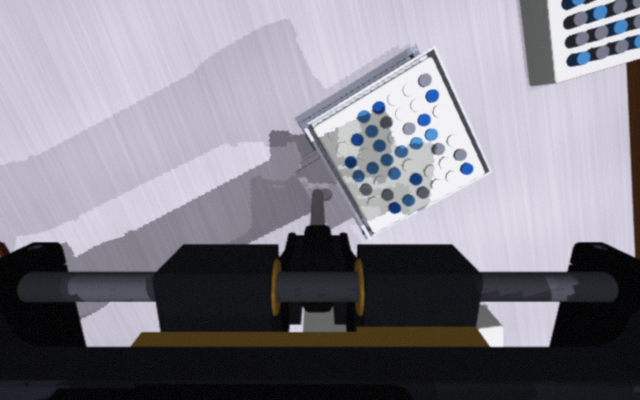

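View pics/w8c.png

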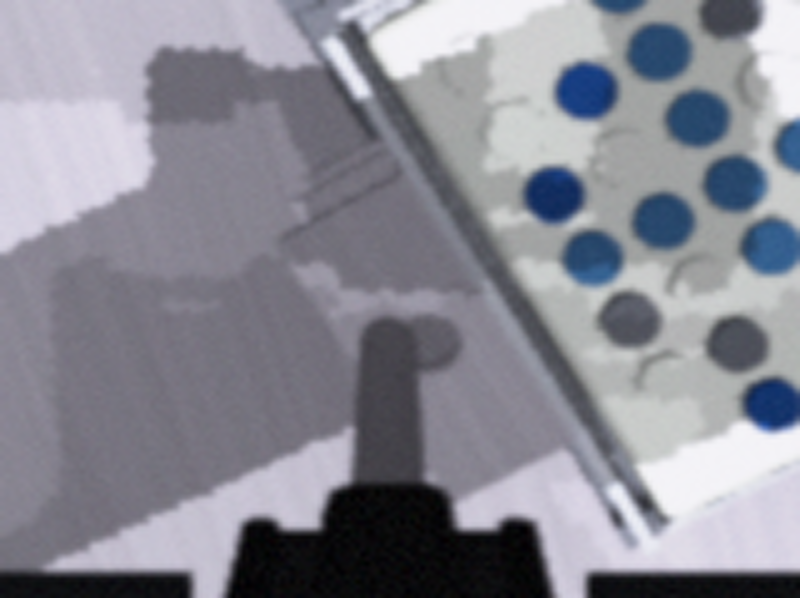

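```bash
python3 -m inch '[[[-0.006,0.005,0.01],0],[[-0.004,0.003,0.008],0],[[0,0,0],0]]'; python3 st.py; python3 look.py w9
```

```text
time_s: 26.58
tool_pos: [0.5962, 0.0681, 0.2823]
ee_rot: [-2.514, -1.871, -0.037]
force: [-0.2, -1.0, -1.0]
opening: 0.0139
q [-0.292   0.2008  0.1349  1.5516 -0.0456  1.3739 -0.4429] p [0.5962 0.0681 0.2823] yaw 73.31 tilt [0.0142 0.0204]
tip [0.5981 0.0709 0.1454] px [192.4498 317.1072] hole px [184.9166 310.885 ] to hole tool [ 0.0023 -0.0058  0.    ] [ 0.0018 -0.006   0.0214]
```

View pics/w9c.png

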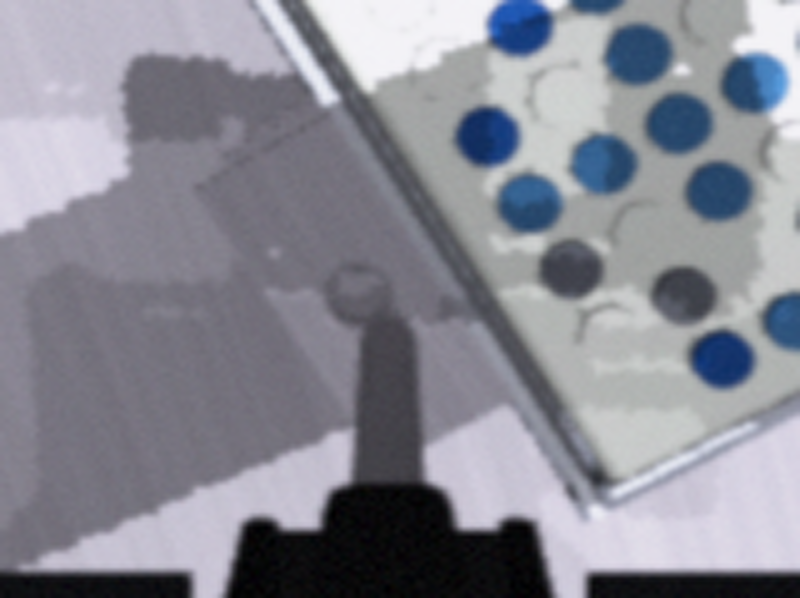

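```bash
sed -i 's/\.5932,\.0747/.5943,.0754/g' look.py; python3 -m inch '[[[0.0025,-0.005,0],0],[[0,0,0],0],[[0,0,0],0]]'; python3 st.py; python3 look.py w10
```

```text
time_s: 26.88
tool_pos: [0.5929, 0.0699, 0.2842]
ee_rot: [-2.519, -1.866, -0.04]
force: [-0.3, -0.4, -1.1]
opening: 0.0138
q [-0.2954  0.1921  0.1329  1.558  -0.0437  1.3738 -0.4529] p [0.5929 0.0699 0.2842] yaw 73.05 tilt [0.0163 0.0205]
tip [0.5951 0.0727 0.1473] px [192.4243 317.0914] hole px [184.4253 315.2752] to hole tool [ 0.0023 -0.0015  0.    ] [ 0.0018 -0.0018  0.0233]
```

View pics/w10c.png

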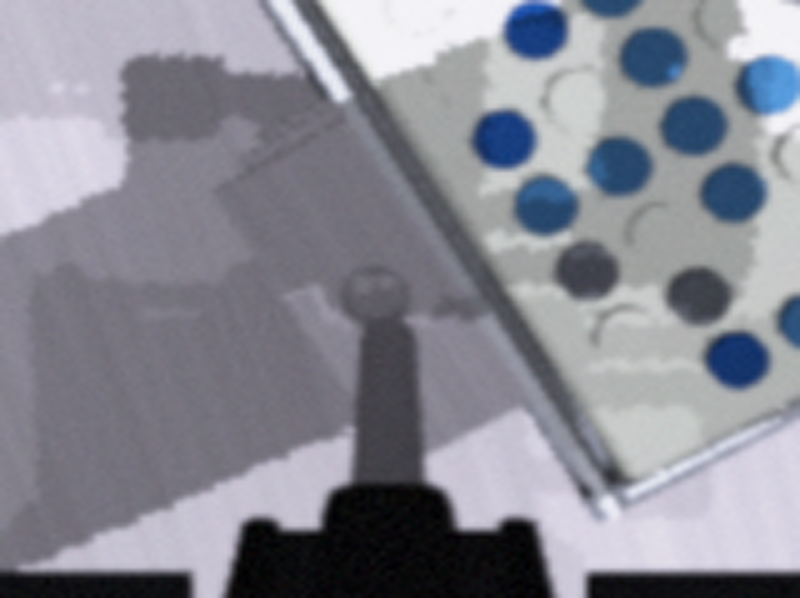

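```bash
python3 -m inch '[[[0.002,-0.0012,0.006],0],[[0,0,0.006],0],[[0,0,0.003],0],[[0,0,0],0]]'; python3 st.py; python3 look.py w11
```

```text
time_s: 27.27
tool_pos: [0.5926, 0.0736, 0.2683]
ee_rot: [-2.518, -1.867, -0.041]
force: [-0.1, -0.1, -0.7]
opening: 0.0139
q [-0.2985  0.1981  0.1295  1.5831 -0.0444  1.3415 -0.4568] p [0.5926 0.0736 0.2683] yaw 73.12 tilt [0.0173 0.021 ]
tip [0.595  0.0765 0.1313] px [192.4146 317.082 ] hole px [191.8398 316.6435] to hole tool [-0.0012 -0.0003 -0.    ] [-0.0014 -0.0004  0.0073]
```

View pics/w11c.png

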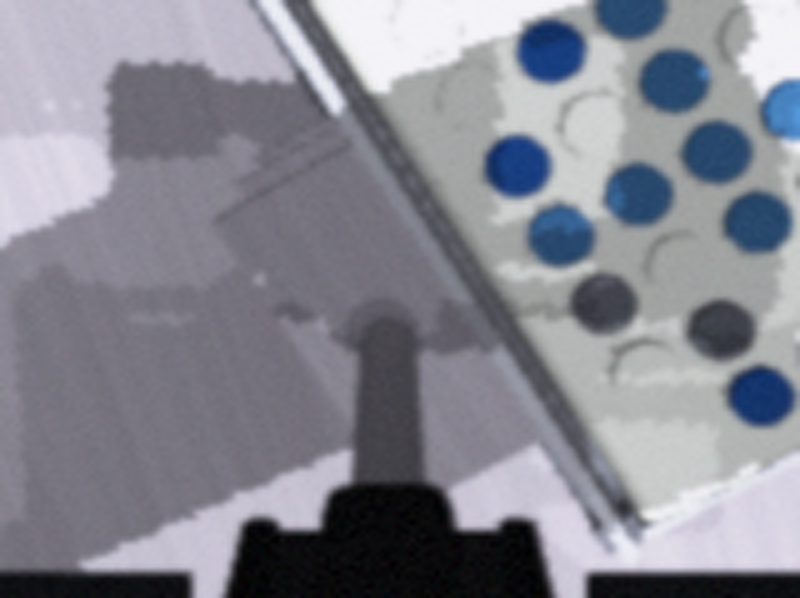

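```bash
python3 -m inch '[[[-0.0012,-0.0008,0.003],0],[[0,0,0.004],0],[[0,0,0.003],0]]'; python3 st.py; python3 look.py w12
```

```text
time_s: 27.57
tool_pos: [0.5919, 0.0729, 0.2583]
ee_rot: [-2.518, -1.868, -0.043]
force: [-1.3, 0.7, -1.0]
opening: 0.0139
q [-0.2974  0.2004  0.1292  1.6009 -0.0448  1.3207 -0.455 ] p [0.5919 0.0729 0.2583] yaw 73.13 tilt [0.0182 0.0212]
tip [0.5944 0.0758 0.1213] px [192.4263 317.0807] hole px [193.5499 317.1557] to hole tool [-0.0004  0.     -0.    ] [-0.0003  0.0001 -0.0027]
```

```bash
python3 -m inch '[[[-0.0003,0,0.004],0],[[-0.0001,0,0.004],0],[[-0.0001,0,0.004],0]]'; python3 look.py w13
```

```text
time_s: 27.87
tool_pos: [0.592, 0.0725, 0.2451]
ee_rot: [-2.518, -1.867, -0.043]
force: [0.8, -0.0, -0.8]
opening: 0.0135
tip [0.5945 0.0754 0.1081] px [192.4433 317.0433] hole px [196.8586 317.0753] to hole tool [-0.     -0.0002 -0.    ] [ 0.0004  0.     -0.0159]
```

View pics/w13c.png

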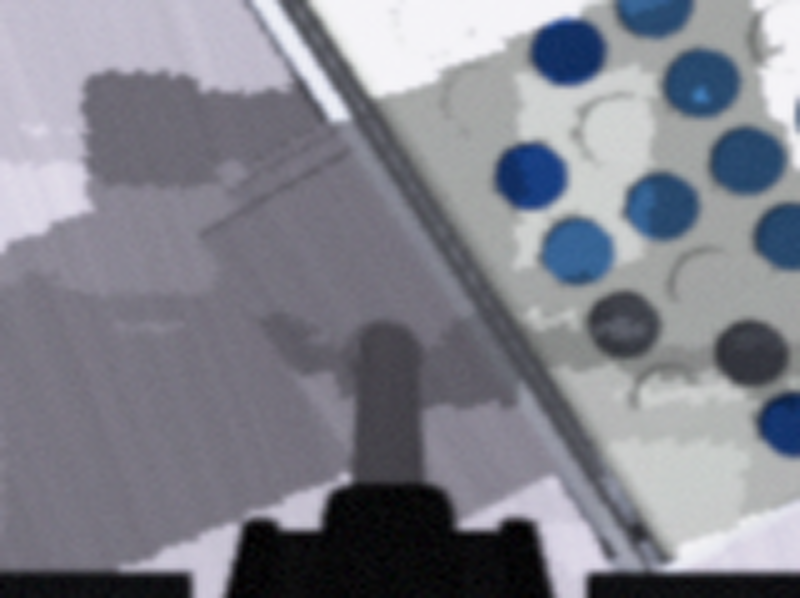

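```bash
python3 -m inch '[[[0,0,0.005],0],[[-0.0001,0,0.005],0],[[0,0,0.005],0],[[-0.0001,0,0.005],0]]'; python3 look.py w14;python3 st.py
```

```text
time_s: 28.25
tool_pos: [0.5922, 0.0727, 0.2227]
ee_rot: [-2.518, -1.867, -0.042]
force: [0.4, -0.9, -0.4]
opening: 0.0139
tip [0.5946 0.0756 0.0857] px [192.3936 317.0766] hole px [204.2019 317.3054] to hole tool [-0.0003 -0.0002 -0.    ] [ 0.0007  0.0002 -0.0383]
q [-0.2951  0.2215  0.1272  1.6513 -0.0479  1.2513 -0.4514] p [0.5917 0.0726 0.2215] yaw 73.12 tilt [0.0162 0.0206]
```

```bash
python3 -m inch '[[[0,0,0.005],0],[[0,0,0.005],0],[[0,0,0.003],0]]'; python3 st.py;  python3 -m inch '[[[0,0,0.003],0],[[0,0,0.003],0]]'; python3 st.py
```

```text
time_s: 28.55
tool_pos: [0.592, 0.0729, 0.2073]
ee_rot: [-2.518, -1.867, -0.04]
force: [0.3, -0.5, -1.0]
opening: 0.0136
q [-0.2944  0.2312  0.1262  1.6691 -0.0493  1.2237 -0.4503] p [0.592  0.0729 0.2073] yaw 73.11 tilt [0.0164 0.0207]
time_s: 28.72
tool_pos: [0.592, 0.0731, 0.2005]
ee_rot: [-2.518, -1.867, -0.04]
force: [0.5, -0.5, -1.1]
opening: 0.0139
q [-0.2941  0.2363  0.1257  1.6773 -0.0501  1.2107 -0.4497] p [0.592  0.0731 0.2005] yaw 73.12 tilt [0.0161 0.0206]
```

```bash
python3 -m inch '[[[0,0,0.003],0],[[0,0,0.003],0]]'; python3 -m inch '[[[-0.0001,0,0.004],0],[[-0.0001,0,0.004],0]]'; python3 st.py
```

```text
time_s: 28.88
tool_pos: [0.5922, 0.0732, 0.1939]
ee_rot: [-2.518, -1.867, -0.04]
force: [-0.3, -0.6, -1.2]
opening: 0.0139
time_s: 29.05
tool_pos: [0.5925, 0.0733, 0.1855]
ee_rot: [-2.518, -1.867, -0.041]
force: [-0.3, -0.9, -1.5]
opening: 0.0136
q [-0.2931  0.2476  0.1247  1.6951 -0.0519  1.181  -0.448 ] p [0.5925 0.0733 0.1855] yaw 73.12 tilt [0.0169 0.0208]
```

```bash
python3 -m inch '[[[0,0,0.004],0],[[0,0,0.004],0],[[-0.0001,0,0.004],0]]'; python3 st.py; python3 -m inch '[[[-0.0001,0,0.003],0],[[-0.0001,0,0.003],0]]'; python3 st.py
```

```text
time_s: 29.3
tool_pos: [0.5927, 0.0734, 0.1723]
ee_rot: [-2.518, -1.867, -0.041]
force: [-0.9, -0.1, -1.6]
opening: 0.0137
q [-0.2923  0.2584  0.1237  1.71   -0.0537  1.1552 -0.4465] p [0.5927 0.0734 0.1723] yaw 73.12 tilt [0.017  0.0208]
time_s: 29.47
tool_pos: [0.5927, 0.0735, 0.1653]
ee_rot: [-2.518, -1.867, -0.041]
force: [0.2, 0.1, -1.1]
opening: 0.0141
q [-0.2917  0.2643  0.1232  1.7176 -0.0548  1.1419 -0.4455] p [0.5927 0.0735 0.1653] yaw 73.12 tilt [0.0168 0.021 ]
```

```bash
python3 -m inch '[[[-0.0001,0,0.002],0],[[-0.0001,0,0.002],0]]'; python3 -m inch '[[[-0.0001,0,0.002],0]]'; python3 -m inch '[[[-0.0001,0,0.002],0]]'; python3 st.py
```

```text
time_s: 29.63
tool_pos: [0.5927, 0.0736, 0.1606]
ee_rot: [-2.517, -1.867, -0.041]
force: [-0.6, -0.1, -1.2]
opening: 0.0138
time_s: 29.72
tool_pos: [0.5927, 0.0736, 0.1585]
ee_rot: [-2.517, -1.867, -0.041]
force: [0.3, 0.4, -0.6]
opening: 0.0138
time_s: 29.8
tool_pos: [0.5928, 0.0737, 0.1564]
ee_rot: [-2.517, -1.867, -0.041]
force: [-0.2, 1.4, -0.4]
opening: 0.0138
q [-0.2909  0.272   0.1224  1.7272 -0.0565  1.1246 -0.4438] p [0.5928 0.0737 0.1564] yaw 73.14 tilt [0.0169 0.0213]
```

```bash
python3 -m inch '[[[-0.0001,0,0.002],0],[[-0.0001,0,0.002],0]]'; python3 -m inch '[[[-0.0001,0,0.0015],0]]'; python3 -m inch '[[[0,0,0.0015],0]]'; python3 st.py
```

```text
time_s: 29.97
tool_pos: [0.5928, 0.0737, 0.1522]
ee_rot: [-2.517, -1.867, -0.042]
force: [-0.5, 0.1, -0.4]
opening: 0.014
time_s: 30.05
tool_pos: [0.5928, 0.0737, 0.1506]
ee_rot: [-2.517, -1.867, -0.042]
force: [0.0, 0.6, -0.2]
opening: 0.0137
time_s: 30.13
tool_pos: [0.5928, 0.0738, 0.149]
ee_rot: [-2.517, -1.867, -0.042]
force: [-0.7, -0.3, -0.5]
opening: 0.0138
q [-0.2902  0.2786  0.1217  1.735  -0.0579  1.11   -0.4423] p [0.5928 0.0738 0.149 ] yaw 73.16 tilt [0.0171 0.0218]
```

```bash
python3 -m inch '[[[0,0,0.0012],0]]'; python3 -m inch '[[[0,0,0.001],0]]'; python3 -m inch '[[[0,0,0.001],0]]'; python3 st.py
```

```text
time_s: 30.22
tool_pos: [0.5929, 0.0739, 0.1483]
ee_rot: [-2.517, -1.868, -0.042]
force: [-5.8, -0.6, 15.2]
opening: 0.014
time_s: 30.3
tool_pos: [0.5929, 0.0738, 0.1483]
ee_rot: [-2.517, -1.867, -0.043]
force: [-7.3, -0.8, 13.7]
opening: 0.0136
time_s: 30.38
tool_pos: [0.5929, 0.0738, 0.1484]
ee_rot: [-2.517, -1.867, -0.043]
force: [-4.3, 0.1, 8.6]
opening: 0.0137
q [-0.2899  0.2789  0.1216  1.736  -0.0585  1.1081 -0.4419] p [0.5929 0.0738 0.1484] yaw 73.15 tilt [0.0177 0.0223]
```

```bash
python3 -m inch '[[[0,0,-0.0005],0],[[0,0,0],0],[[0,0,0],0],[[0,0,0],0]]' -0.4; python3 st.py; python3 - <<'E'
from h import *
im,d=optics.get_image('side'); cv2.imwrite('pics/s15.png',cv2.resize(im[120:270,180:400],None,fx=3.6,fy=3.6,interpolation=2))
E
```

```text
time_s: 30.72
tool_pos: [0.5936, 0.0733, 0.1497]
ee_rot: [-2.518, -1.867, -0.045]
force: [-0.1, -0.5, -0.7]
opening: 0.0252
q [-0.2896  0.2775  0.1222  1.7349 -0.0579  1.1086 -0.442 ] p [0.5936 0.0733 0.1497] yaw 73.12 tilt [0.0197 0.0221]
```

View pics/s15.png

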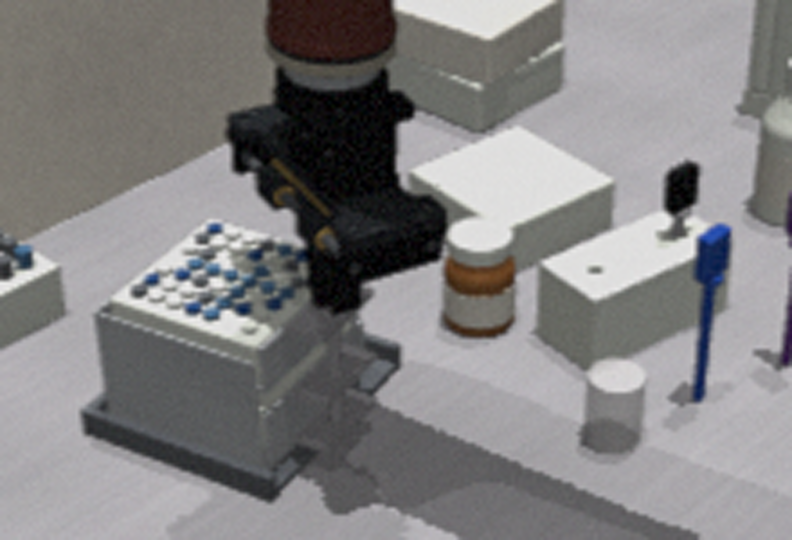

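```bash
python3 -m inch '[[[0,0,-0.008],0],[[0,0,-0.015],0],[[0,0,-0.02],0],[[0,0,-0.03],0],[[0,0,-0.03],0],[[0,0,-0.03],0],[[0,0,0],0]]'; python3 st.py; python3 - <<'E'
from h import *
im,d=optics.get_image('side'); cv2.imwrite('pics/s16.png',cv2.resize(im[120:270,180:400],None,fx=3.6,fy=3.6,interpolation=2))
c=cam('wrist');im,d=optics.get_image('wrist'); cv2.imwrite('pics/w16.png',im)
E
```

```text
time_s: 31.35
tool_pos: [0.5891, 0.0696, 0.2883]
ee_rot: [-2.517, -1.866, -0.037]
force: [0.2, -0.1, 0.8]
opening: 0.0261
q [-0.2963  0.1845  0.1328  1.5585 -0.0428  1.383  -0.4535] p [0.5891 0.0696 0.2883] yaw 73.09 tilt [0.0141 0.0203]
```

View pics/s16.png

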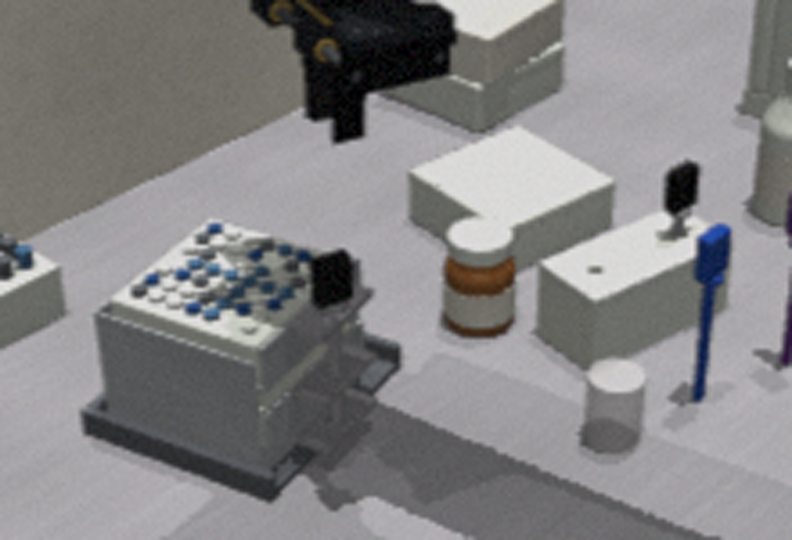

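View pics/w16.png

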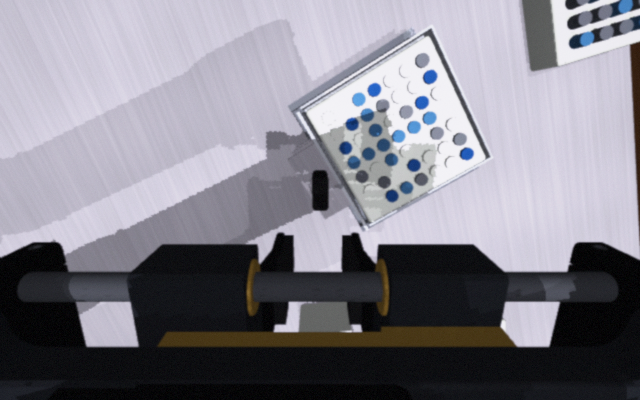

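```bash
python3 - <<'E'
from h import *
c=cam('wrist');im,d=optics.get_image('wrist');W=cloud(c,d)
m=(d>0)&(W[...,2]>.145)&(np.hypot(W[...,0]-.594,W[...,1]-.075)<.03)
print(m.sum(),np.median(W[m][:,2]),W[m].mean(0),cv2.minAreaRect(W[m][:,:2].astype(np.float32)*1000))
im,d=optics.get_image('side');c=cam('side');W=cloud(c,d)
m=(d>0)&(W[...,2]>.135)&(np.hypot(W[...,0]-.594,W[...,1]-.075)<.03);print(m.sum(),W[m].max(0))
cv2.imwrite('pics/s17.png',cv2.resize(im[180:255,230:320],None,fx=8,fy=8,interpolation=2))
E
```

```text
28516 0.3647900938958769 [0.5977 0.0876 0.3548] ((594.5045166015625, 78.43391418457031), (46.86100769042969, 57.13228225708008), 73.05782318115234)
858 [0.6236 0.1049 0.5816]
```

View pics/s17.png

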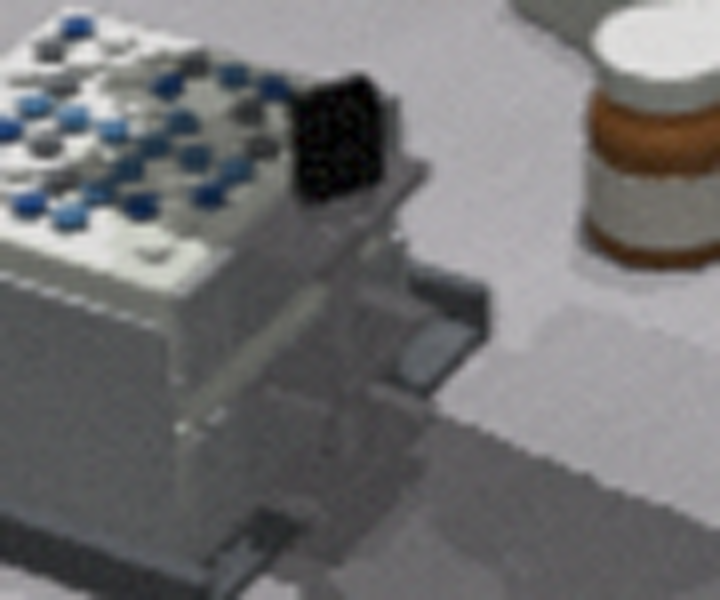

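```bash
python3 - <<'E'
from h import *
c=cam('wrist');im,d=optics.get_image('wrist');W=cloud(c,d)
m=(d>0)&(W[...,2]>.155)&(W[...,2]<.19)&(np.hypot(W[...,0]-.594,W[...,1]-.075)<.03)
print(m.sum(),np.median(W[m][:,2]),W[m].mean(0),cv2.minAreaRect(W[m][:,:2].astype(np.float32)*1000))
print(manip.job_done())
E
```

```text
598 0.16652918677686518 [0.5936 0.0756 0.1661] ((593.1905517578125, 74.17183685302734), (30.202913284301758, 13.544792175292969), 73.1905746459961)
the job is handed in; nothing more can be done
None
```

The job is done and handed in at about 31.5 s. The upper tray is home, and the longer rod is threaded through all three lugs with its collar on the top lug. The gripper is open and clear.

- **Tray:** I pushed the lug edge in until the lug stopped moving. It slid at about 2–3 N, then 18–25 N at the stop, below the 40 N at which the rack slips. Afterwards the hole measured about 5.6 mm in front of the cradle's front edge, against 5 mm expected.
- **Rod:** Of the two black-gripped rods in the stand, I took the one standing 165 mm high, since the other measured 132 mm. It went through all three lugs with no more than about 2 N, and the collar landed at about 15 N.
- **Final check:** The grip top stands at 166.5 mm, against 167 mm expected, over the hole (0.594, 0.075). The short rod and the blue rod are still in place in the side view. I did not check the other items one by one.

**What went wrong:**
- The wrist tilt drifted by 1–2° because each row starts from the measured pose. I corrected it by driving to the reach limits in free space.
- While doing that with the rod in hand, the wrist read about 57–60 N for a moment when a joint reached its range limit. I could see nothing it might have touched, and 120 N is the limit.
- Joint 2 read -0.3819, slightly past the stated (rounded) limit of -0.38.
- The rod went in about 1.5° off vertical by the tool reading. It still passed freely.

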